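Space the engraver's support slats with the gap gauge

TASK

The four sliding support slats of the laser engraver's bed have crept out of place. Lift the orange spacer straight out of its well in the gauge caddy and, starting from the fixed blue slat, step it along the row: press its tapered nose right down, square, into each gap in turn so that it shoves the next slat out to one spacer's thickness, without pushing back the slats already set. Then put the spacer back home in its own well, leaving everything else where it is.

Things in the scene. Friction and masses are not known exactly. Their poses are not given: they have to be found in the camera images.
- bed: The engraver's slat bed, fixed on the table: aluminium frame 190 mm (x) by 230 mm (y), rails 22 mm high, dark floor plate with its top 3 mm above the table. Origin on the table under its centre, z up. Five upright slats lie along its x, in a row along its y, tops 36 mm above the table; the row starts with the fixed blue slat at the -y end and runs towards +y.
- fixed_slat (a point): The fixed slat (blue, screwed down with brass screws) at the -y end of the row: a bar 10 mm thick (bed y), 150 mm long between the rails (bed x), from 4 to 36 mm above the table. This point is at the middle of its top edge; axes as the bed's.
- slat1_top (a point): Sliding slat 1, counted from the fixed slat: a bare aluminium bar of the same size as the fixed slat. This point is at the middle of its top edge, 36 mm above the table; axes as the bed's. It slides only along the bed's y, with about 2 N of friction, and stays where it is left. At the start it stands 5 to 16 mm nearer the fixed slat than its proper place.
- slat2_top (a point): Sliding slat 2, counted from the fixed slat: a bare aluminium bar of the same size as the fixed slat. This point is at the middle of its top edge, 36 mm above the table; axes as the bed's. It slides only along the bed's y, with about 2 N of friction, and stays where it is left. At the start it stands 5 to 16 mm nearer the fixed slat than its proper place.
- slat3_top (a point): Sliding slat 3, counted from the fixed slat: a bare aluminium bar of the same size as the fixed slat. This point is at the middle of its top edge, 36 mm above the table; axes as the bed's. It slides only along the bed's y, with about 2 N of friction, and stays where it is left. At the start it stands 5 to 16 mm nearer the fixed slat than its proper place.
- slat4_top (a point): Sliding slat 4, counted from the fixed slat: a bare aluminium bar of the same size as the fixed slat. This point is at the middle of its top edge, 36 mm above the table; axes as the bed's. It slides only along the bed's y, with about 2 N of friction, and stays where it is left. At the start it stands 5 to 16 mm nearer the fixed slat than its proper place.
- spacer_mid (a point): Centre of the orange spacer, half-way up (59 mm above its nose tip, 59 mm below its top): an upright block 28 mm thick (its x: the gap to set), 40 mm wide (its y) and 118 mm tall (z), with black grip lines near its top. It starts in one of the caddy's three wells, this centre 69 mm above the table and its top 43 mm above the caddy. In a slat gap its x lies along the bed's y.
- spacer: The orange spacer, about 140 g; origin at the middle of its nose tip, axes as spacer_mid. Its lowest 20 mm taper on both thickness sides alike, from 28 mm down to a nose 5 mm thick; the width stays 40 mm. Standing right down on the bed's floor its centre is 62 mm above the table.
- caddy: Grey gauge caddy, fixed: block 200 mm (x) by 70 mm (y) by 85 mm high, origin on the table under its centre. Three wells in a row along x at -64, 0 and +64 mm, each 31 mm (x) by 43 mm (y) and 75 mm deep, with a 2 mm chamfer round the mouth: 1.5 mm play on each side of a gauge. Which gauge stands in which well varies.
- focus_mid (a point): Centre (half-way up) of the dark steel focus gauge, a plain block 28 x 40 x 112 mm standing in another well; leave it alone.
- square_mid (a point): Centre (half-way up) of the pale wooden squaring block with a brass band, 28 x 40 x 106 mm, standing in another well; leave it alone.
- mouse: Black computer mouse, about 80 x 62 x 33 mm, loose; origin under it. Leave it alone.
- cleaner: White bottle of lens cleaner with a blue cap, 56 mm across, 160 mm tall, loose; origin under its centre. Leave it alone.
- blanks: Stack of wooden blanks, 100 x 60 x 30 mm, loose; origin under its centre. Leave it alone.

How it is judged:
By the outcome, as a careful person would: the job done as asked, in the order asked, and still so for the second after the job is handed in, with the robot touching nothing.
It also fails if it takes over 72 s, if anything falls off the work surface, if the arm or the gripper's body presses on something with over 40 N, if the wrist force passes 120 N, or if a joint passes its speed limit or range.

ROBOT

A 6-joint arm with a two-finger parallel gripper is mounted at the origin on the work surface. World frame = base frame: x ahead of the robot, y to its left, z up, the work surface at z = 0. Lengths are in mm, angles in rad, forces in N, time in s.
With the tool pointing down it reaches from about 300 to 750 mm from the base axis. Payload 8.5 kg.
Tool frame: the origin (TCP) lies at the very end of the fingers, on their centre line; the grasp point (between the pads) lies 19 mm behind it; z points along the fingers, x is the direction in which the jaws open and shut, and the axes are right-handed (so a half turn about z gives the same grasp; the last joint's range is limited). The gripper opens to 88 mm and grips with 3 to 60 N. Pads are 18 mm wide; open, the fingers measure 123 mm over their backs; the gripper's body (75 mm by 187 mm) begins 45 mm behind the grasp point.
Start: joints at [0.954, 0.381, 1.297, -0, 1.464, -0.215], TCP at [215.081, 506.182, 214.148] pointing down, gripper open.
Joint ranges: [-3.11, 3.11], [-0.89, 2.33], [0.22, 2.48], [-1.42, 4.56], [0.17, 2.85], [-2.88, 2.88]. Speed limits (rad/s): [2.39, 2.39, 3.14, 3.14, 3.14, 3.14].

INTERFACE

Orientations are given as [roll, pitch, yaw] about the fixed x, y, z axes, in that order (R = Rz(yaw) Ry(pitch) Rx(roll)).
In Python, from plant import robot gives the robot as it stands.
- The arm moves only by the tool drive_tool, never from a script. Its arguments are lists of equal length, an entry for each row: "slide": the shift along the tool's x, y, z in m, a list of three; "turn": the turn, a rotation vector about the tool's x, y, z in degrees, a list of three; "hand": the closure in counts, from 0 (fully open) to 255 (shut). In form: {"slide": [[dx, dy, dz], ...], "turn": [[rx, ry, rz], ...], "hand": [hand, ...]}. A call has exactly 8 rows; each row shifts and turns the pose as measured when the row begins, along the tool's axes as they then stand; what a row does not reach is not made up. A row lasts 1/10 s, in which the tool goes at most 50 mm and 8.59 degrees, less where a joint would pass 70% of its speed; a pose out of reach is approached as far as the arm can. A call with a gripper value outside its range is refused whole. The fingers move at their own pace and stop on an object; "squeeze" is the grip in N (left out, the last holds). Time passes only in rows, so rows that do not move let the fingers close, or fill a call up. It gives the time, the measured TCP pose, the force and the opening at its end, in the units of the state.
- robot.sense(): the state, without advancing time (a new reading comes with each control period).
- robot.read_camera(name): name is "scene" or "top" or "wrist"; returns (picture, depth): 480x640x3 uint8, red, green, blue; 480x640 float32, mm along the optical axis (not along the pixel's ray), 0 where there is no reading.
- robot.get_calibration(name): a dict with "K" (3x3 intrinsics, pixels), "k1" (the pictures are not rectified: a ray, as slopes to the right and down, at radius r is drawn at 1 + k1 r^2 times it, then the intrinsics apply), "camera_from_world" (4x4, takes a point from world to camera coordinates). Camera axes: x right, y down, z forward; pixel columns grow to the right and rows downward; lengths in mm; the calibration is good to about 2 mm. A picture is of the moment at which its call begins: read the wrist's pose just before it. get_calibration takes no time and is no camera call; for the wrist camera it gives the pose at the moment of the call.
- robot.hand_in(): hands the job in, once; it reports no verdict.
The state is a dict: "time": time; "q": joint angles; "qvel": joint speeds; "joint_efforts": joint torques, N m; "tcp_pos": TCP position; "ee_rot": TCP orientation; "ft_force": force on the tool from outside, world axes, zero at the start; "ft_torque": the same for the moment, N m; "width": finger opening in mm.
Only numpy, scipy, OpenCV 4.12 (cv2) and the standard library are available. Lean on these libraries where they do the work, as an engineer would, in place of code of your own. Each camera call takes 0.05 s, during which the arm holds its last target.

## Working session

There is one attempt and no reset: what is moved stays moved. The work goes in short steps, Python scripts to look and compute and a tool call to move; the robot and the scene stay as the last step left them, time stands still between calls to the robot, and variables do not carry over. Pictures are saved under pics/ and viewed, and the job is handed in when it is done.

Besides the shell and the picture viewer there is one more tool, called as name(argument=value, ...) on one line, values as JSON. drive_tool: Moves the arm, as the interface text tells. Its arguments: {"type":"object","properties":{"slide":{"type":"array","items":{"type":"array","items":{"type":"number"}}},"turn":{"type":"array","items":{"type":"array","items":{"type":"number"}}},"hand":{"type":"array","items":{"type":"number"}},"squeeze":{"type":"number"}},"required":["slide","turn","hand"]}

```bash
ls; mkdir -p pics; python3 - <<'E'
from plant import robot
import cv2,numpy as np,pickle
s=robot.sense();print(s)
d={}
for n in ("scene","top"):
    p,z=robot.read_camera(n);c=robot.get_calibration(n);d[n]=(p,z,c)
    cv2.imwrite(f"pics/{n}0.png",p[:,:,::-1]);print(n,c)
pickle.dump(d,open("d0.pkl","wb"))
E
```

```text
pics
{'time': 0.0, 'q': array([ 9.53716526e-01,  3.81215685e-01,  1.29823933e+00,  5.58691173e-05,
        1.46358040e+00, -2.15297779e-01]), 'qvel': array([ 0.0010525 , -0.00073149,  0.00115319,  0.00031667,  0.00033494,
       -0.0004105 ]), 'joint_efforts': array([-1.15906388e-05, -4.37943149e+01, -2.24549639e+01,  7.13318330e-02,
        3.53690959e-02, -1.33406938e-04]), 'tcp_pos': array([214.89187983, 505.95690507, 213.5344457 ]), 'ee_rot': array([-3.14123017e+00,  1.39758431e-03,  1.16900854e+00]), 'ft_force': array([ 0.11807983, -0.69793695, -0.87357715]), 'ft_torque': array([-0.0324812 ,  0.01311839, -0.00438569]), 'width': 87.93105436991846}
scene {'K': array([[579.91804983,   0.        , 316.34125132],
       [  0.        , 579.91804983, 240.99437859],
       [  0.        ,   0.        ,   1.        ]]), 'k1': -0.06377672733083756, 'camera_from_world': array([[ 8.35501916e-01,  5.49101676e-01, -2.05887642e-02,
        -4.93990932e+02],
       [ 4.00044762e-01, -6.33532001e-01, -6.62269878e-01,
        -1.56392377e+02],
       [-3.76697141e-01,  5.45091325e-01, -7.48982451e-01,
         1.45960661e+03],
       [ 0.00000000e+00,  0.00000000e+00,  0.00000000e+00,
         1.00000000e+00]])}
top {'K': array([[573.50948713,   0.        , 318.42557861],
       [  0.        , 573.50948713, 235.76057641],
       [  0.        ,   0.        ,   1.        ]]), 'k1': -0.14227808441180562, 'camera_from_world': array([[-2.18593422e-02, -9.99549153e-01, -2.05829816e-02,
         4.36936849e+01],
       [-9.81307988e-01,  2.53886394e-02, -1.90761764e-01,
         5.91364989e+02],
       [ 1.91198333e-01,  1.60283176e-02, -9.81420547e-01,
         9.94696058e+02],
       [ 0.00000000e+00,  0.00000000e+00,  0.00000000e+00,
         1.00000000e+00]])}
```

View pics/scene0.png

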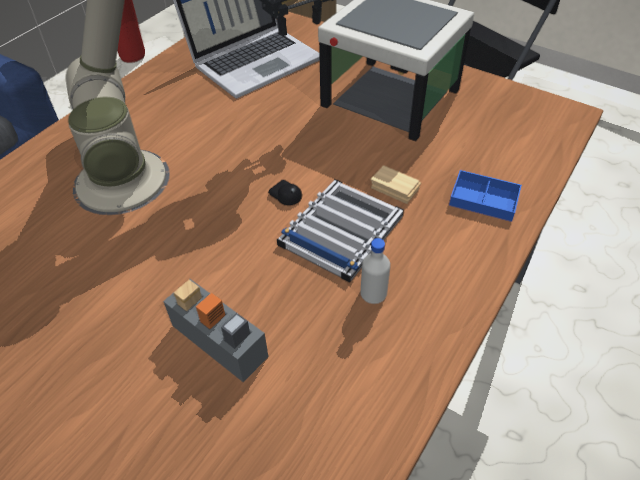

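View pics/top0.png

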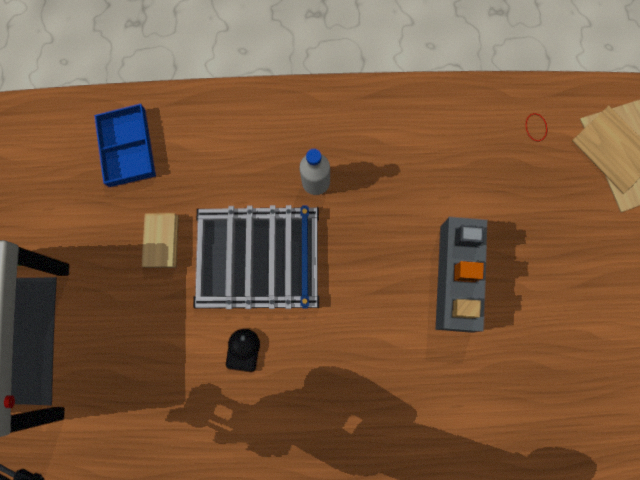

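```bash
cat > h.py <<'E'
import numpy as np,cv2
def ray(c,uv):
    uv=np.asarray(uv,float).reshape(-1,2);K=c["K"];k=c["k1"]
    n=cv2.undistortPoints(uv[:,None],K,np.array([k,0,0,0,0.]))[:,0]
    M=c["camera_from_world"];R=M[:3,:3];t=M[:3,3]
    d=np.c_[n,np.ones(len(n))]@R   # R^T d
    return -R.T@t,d
def plane(c,uv,z):
    o,d=ray(c,uv);return o+d*((z-o[2])/d[:,2])[:,None]
def proj(c,P):
    P=np.asarray(P,float).reshape(-1,3);M=c["camera_from_world"];p=P@M[:3,:3].T+M[:3,3]
    n=p[:,:2]/p[:,2:];r=(n**2).sum(1,keepdims=True);n=n*(1+c["k1"]*r)
    return n*c["K"][0,0]+c["K"][:2,2]
E
python3 - <<'E'
import pickle,cv2,numpy as np
from h import *
d=pickle.load(open("d0.pkl","rb"));p,z,c=d["top"]
cv2.imwrite("pics/tb.png",cv2.resize(p[195:320,185:330,::-1],None,fx=5,fy=4.6,interpolation=cv2.INTER_CUBIC)[:600])
cv2.imwrite("pics/tc.png",cv2.resize(p[205:340,425:525,::-1],None,fx=4.4,fy=4.4,interpolation=cv2.INTER_CUBIC))
hsv=cv2.cvtColor(p,cv2.COLOR_RGB2HSV)
print("blue ends z36",plane(c,[[305,208],[305,303]],36).round(1).tolist())
print("bed corners z22",plane(c,[[198,210],[318,208],[318,305],[196,305]],22).round(1).tolist())
print("caddy corners z85",plane(c,[[448,217],[488,219],[484,331],[438,330]],85).round(1).tolist())
m=cv2.inRange(hsv,(5,200,120),(14,255,255));m[:,:400]=0;m[:200]=0;m[350:]=0
n,l,s,ce=cv2.connectedComponentsWithStats(m);i=1+s[1:,4].argmax();print(s[i],ce[i],plane(c,ce[i],126))
print("bottle",plane(c,[[314,157]],160), "mouse",plane(c,[[243,350]],15),"blanks",plane(c,[[160,240]],30))
E
```

```text
blue ends z36 [[650.6, 54.2, 36.0], [471.4, 57.3, 36.0]]
bed corners z22 [[655.9, 262.1, 22.0], [653.3, 29.8, 22.0], [468.2, 33.8, 22.0], [472.6, 262.9, 22.0]]
caddy corners z85 [[615.2, -205.1, 85.0], [609.8, -278.1, 85.0], [409.9, -256.4, 85.0], [414.5, -175.3, 85.0]]
[460 261  23  18 342] [471.00877193 269.70175439] [[ 513.32353041 -229.90181377  126.        ]]
bottle [[709.00869141  32.45106694 160.        ]] mouse [[387.91379955 175.14522774  15.        ]] blanks [[597.15474553 333.19493952  30.        ]]
```

View pics/tb.png

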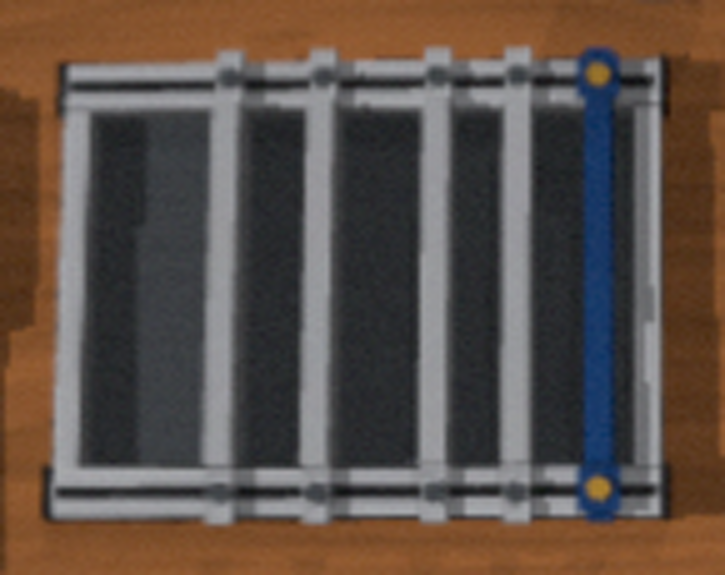

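View pics/tc.png

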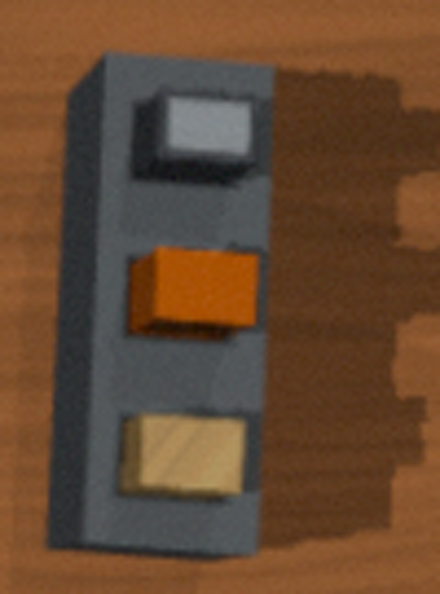

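```bash
cat >> h.py <<'E'
from scipy.spatial.transform import Rotation as Ro
def toolR(s): return Ro.from_euler('xyz',s["ee_rot"])
def plan(s,pos,yaw_deg,down=True):
    """remaining slide in tool axes (m) and turn (deg) to target"""
    R=toolR(s);T=Ro.from_euler('xyz',[np.pi,0,np.radians(yaw_deg)])
    sl=R.inv().apply(np.array(pos)-s["tcp_pos"])/1000
    tv=np.degrees((R.inv()*T).as_rotvec())
    return sl.round(4).tolist(),tv.round(2).tolist()
E
python3 - <<'E'
from plant import robot
from h import *
s=robot.sense();c=robot.get_calibration("wrist");M=c["camera_from_world"]
o=-M[:3,:3].T@M[:3,3];print(c["K"],c["k1"]);print("cam in tool",toolR(s).inv().apply(o-s["tcp_pos"]));print("axes in tool\n",(M[:3,:3]@toolR(s).as_matrix()).round(3))
print(plan(s,(490,147,400),90))
E
```

```text
[[337.14419942   0.         321.03005518]
 [  0.         337.14419942 234.66001982]
 [  0.           0.           1.        ]] -0.040263440925391296
cam in tool [  -0.60963753  -83.15759443 -170.24194243]
axes in tool
 [[ 1.    -0.     0.   ]
 [ 0.     0.948 -0.319]
 [-0.     0.319  0.948]]
([-0.223, 0.3935, -0.1862], [-0.03, 0.06, -23.02])
```

```bash
python3 - <<'E'
from plant import robot
from h import *
c=robot.get_calibration("top")
print(plane(c,[[65,270],[60,410]],0),plane(c,[[15,245],[15,430]],250))
s=robot.sense()
print(plan(s,(360,147,214),90),plan(s,(561,147,120),90))
E
```

```text
[[547.0231598  536.71553581   0.        ]
 [273.85542574 536.66869408   0.        ]] [[552.25888408 504.09887432 250.        ]
 [268.53874301 489.96761393 250.        ]]
([-0.2737, 0.2739, -0.0001], [-0.03, 0.06, -23.02]) ([-0.1949, 0.4589, 0.0937], [-0.03, 0.06, -23.02])
```

drive_tool(slide=[[-0.044, 0.022, 0], [-0.044, 0.022, 0], [-0.044, 0.022, 0], [-0.044, 0.022, 0], [-0.003, 0.047, 0.01], [-0.003, 0.047, 0.01], [-0.003, 0.047, 0.01], [-0.003, 0.047, 0.01]], turn=[[0, 0, 0], [0, 0, 0], [0, 0, 0], [0, 0, 0], [0, 0, 0], [0, 0, 0], [0, 0, 0], [0, 0, 0]], hand=[0, 0, 0, 0, 0, 0, 0, 0])

```text
time: 0.9
tcp_pos: [395.6, 218.1, 171.5]
ee_rot: [3.141, 0.001, 1.178]
ft_force: [0.9, 0.8, 0.6]
width: 88.0
```

```bash
python3 - <<'E'
from plant import robot
from h import *
s=robot.sense();print(s["time"],s["tcp_pos"]);print(plan(s,(561,147,120),90))
E
```

```text
0.9 [395.611681   218.07726163 171.45604733]
([-0.0022, 0.18, 0.0515], [0.01, 0.08, -22.53])
```

drive_tool(slide=[[0, 0.045, 0.013], [0, 0.045, 0.013], [0, 0.045, 0.013], [0, 0.045, 0.012], [0, 0, 0], [0, 0, 0], [0, 0, 0], [0, 0, 0]], turn=[[0, 0, 0], [0, 0, 0], [0, 0, 0], [0, 0, 0], [0, 0, -8], [0, 0, -8], [0, 0, -6.5], [0, 0, 0]], hand=[60, 60, 60, 60, 60, 60, 60, 60])

```text
time: 1.7
tcp_pos: [571.7, 139.5, 111.9]
ee_rot: [-3.133, 0.002, 1.576]
ft_force: [-1.2, 0.2, -0.6]
width: 67.1
```

```bash
cat > snap.py <<'E'
import sys,pickle,cv2
from plant import robot
from h import *
n,f=sys.argv[1],sys.argv[2]
s=robot.sense();c=robot.get_calibration(n);p,z=robot.read_camera(n)
pickle.dump((s,c,p,z),open(f+".pkl","wb"));cv2.imwrite(f"pics/{f}.png",p[:,:,::-1])
print(s["time"],s["tcp_pos"].round(2),np.degrees(s["ee_rot"]).round(2),s["width"],s["ft_force"].round(1))
E
python3 snap.py wrist w1
```

```text
1.7 [571.71 139.5  111.87] [-1.7953e+02  1.0000e-01  9.0300e+01] 67.13141872536866 [-1.2  0.2 -0.6]
```

View pics/w1.png

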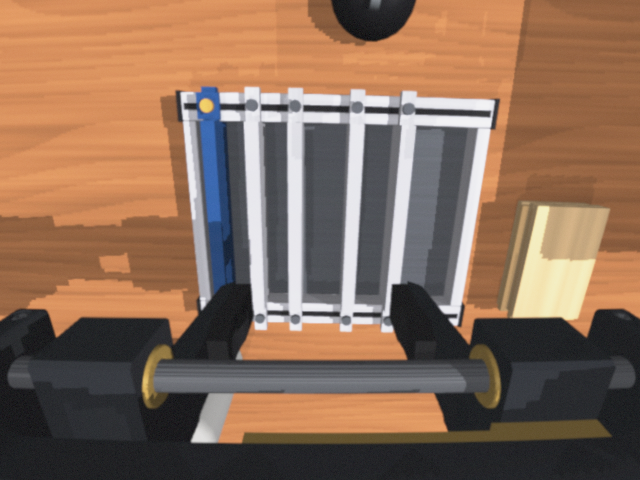

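```bash
python3 - <<'E'
import pickle,cv2
from h import *
s,c,p,z=pickle.load(open("w1.pkl","rb"))
for r in (140,200,260):
    print(r,[(x,)+tuple(p[r,x]) for x in range(195,245,1)][::2])
    g=p[r].astype(int).sum(1)//3
    print(g[240:420].tolist())
cv2.imwrite("pics/w1b.png",cv2.resize(p[80:340,170:500,::-1],None,fx=2.3,fy=2.3,interpolation=cv2.INTER_CUBIC)[:600,:800])
E
```

```text
140 [(195, np.uint8(175), np.uint8(175), np.uint8(183)), (197, np.uint8(119), np.uint8(119), np.uint8(125)), (199, np.uint8(84), np.uint8(84), np.uint8(86)), (201, np.uint8(74), np.uint8(94), np.uint8(142)), (203, np.uint8(60), np.uint8(106), np.uint8(178)), (205, np.uint8(60), np.uint8(107), np.uint8(179)), (207, np.uint8(62), np.uint8(108), np.uint8(180)), (209, np.uint8(58), np.uint8(103), np.uint8(177)), (211, np.uint8(61), np.uint8(105), np.uint8(179)), (213, np.uint8(61), np.uint8(106), np.uint8(179)), (215, np.uint8(47), np.uint8(87), np.uint8(145)), (217, np.uint8(41), np.uint8(67), np.uint8(112)), (219, np.uint8(41), np.uint8(69), np.uint8(113)), (221, np.uint8(42), np.uint8(69), np.uint8(113)), (223, np.uint8(37), np.uint8(63), np.uint8(103)), (225, np.uint8(31), np.uint8(44), np.uint8(65)), (227, np.uint8(51), np.uint8(58), np.uint8(70)), (229, np.uint8(71), np.uint8(74), np.uint8(82)), (231, np.uint8(71), np.uint8(74), np.uint8(81)), (233, np.uint8(71), np.uint8(70), np.uint8(79)), (235, np.uint8(71), np.uint8(73), np.uint8(81)), (237, np.uint8(73), np.uint8(74), np.uint8
[... 4403 characters left out ...]
160, 159, 156, 134, 96, 80, 75, 75, 74, 76, 72, 74, 73, 80, 82, 84, 84, 86, 86, 84, 82, 86, 86, 117, 188, 228, 235, 234, 234, 234, 234, 234, 234, 234, 234, 232, 225, 202, 162, 135, 111, 94, 79, 71, 75, 73, 74, 78, 80, 85, 85, 84, 84, 81, 82, 82, 82, 84, 83, 82, 82, 82, 82, 82, 82, 83, 85, 83, 84, 83, 81, 82, 83, 85, 80, 84, 87, 100, 118, 158, 211, 229, 234, 233, 233, 234, 233, 234, 233, 233, 233, 228, 195, 128, 78, 76, 77, 81, 81, 80, 80, 81, 79, 81, 81, 80, 80, 79, 82, 79, 80, 79, 78, 80, 82, 79, 83, 92, 104, 108, 110, 108, 111, 109, 121, 168, 217, 230, 232, 233, 232, 233, 232, 233, 233, 233, 232, 226, 188, 136, 115, 110, 111, 109, 109, 112, 110, 109, 111, 110, 111, 109, 110, 109, 110, 109]
```

View pics/w1b.png

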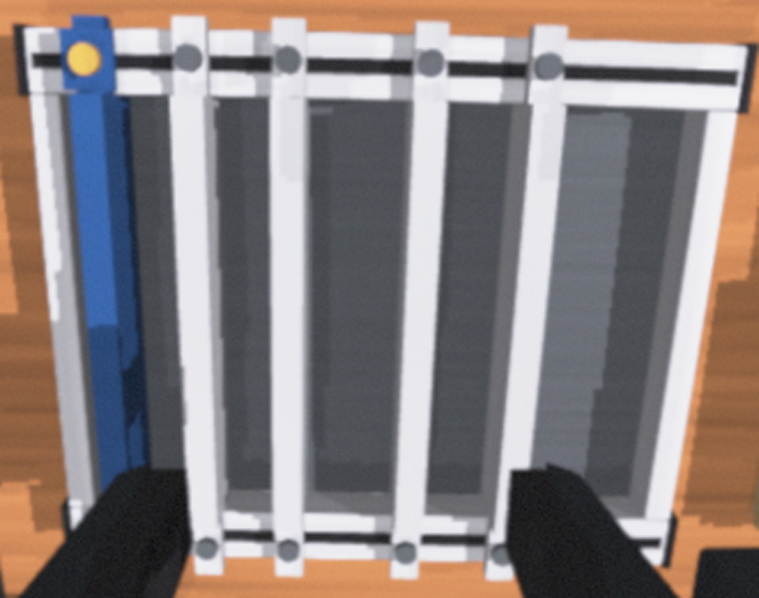

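```bash
cat > slats.py <<'E'
from h import *
def cross(g,x0,x1,t,up):
    for x in range(x0,x1):
        a,b=g[x],g[x+1]
        if (a<t<=b) if up else (a>=t>b): return x+(t-a)/(b-a)
    return None
def slats(c,p,xr,rows_x,guess,zt=36,occl=None,verbose=True):
    """guess: list of (ymid world at xmid) for slats; measures left/right edge lines; returns array [n,2] y at xm"""
    pass
E
python3 - <<'E'
import pickle,cv2
from slats import *
s,c,p,z=pickle.load(open("w1.pkl","rb"))
E=[[] for _ in range(10)]
for r in range(128,285,3):
    g=cv2.GaussianBlur(p,(1,5),0)[r].astype(float)
    b=g[:,2]-g[:,0]; 
    gr=g.mean(1)
    # blue
    bl=g[:,2]-g[:,0]
    lev=bl[190:240].max()
    x0=cross(bl,190,245,lev/2,True)
    if x0:
        E[0].append((x0,r)); x=cross(gr+0,int(x0)+5,245, (lambda a,b:(a+b)/2)(gr[int(x0)+6],gr[int(x0)+18]),False)
        if r<185 and x:E[1].append((x,r))
    x=240
    for k in range(1,5):
        m=150 if k<3 else 170
        a=cross(gr,x,430,m,True)
        if a is None: break
        f=cross(gr,int(a)+4,430,[0,197,197,155,172][k],False)
        E[2*k].append((a,r));E[2*k+1].append((f,r));x=int(f)+3
xm=561
for i,e in enumerate(E):
    if len(e)<8: print(i,len(e));continue
    P=plane(c,e,36);P[:,0]-=xm
    q=np.polyfit(P[:,0],P[:,1],1);res=P[:,1]-np.polyval(q,P[:,0]);k=abs(res)<3*np.median(abs(res))+.05
    q=np.polyfit(P[k,0],P[k,1],1);print(i,len(e),k.sum(),"y",q[1].round(2),"yaw",np.degrees(np.arctan(-q[0])).round(2),"x",P[[0,-1],0].round(0),res[k].std().round(2))
print("screw",plane(c,[[206.5,105],[251.5,105],[295,106],[357.5,107],[408,108]],38))
print("far bolts",plane(c,[[260,318],[295,319],[346,320],[388,321]],38))
# frame corners at z 22
print(plane(c,[[181,93],[498,101],[463,324],[201,304]],22))
E
```

```text
0 53 53 y 51.88 yaw 0.93 x [-69.  52.] 0.04
1 19 19 y 61.92 yaw 1.08 x [-69. -31.] 0.04
2 53 50 y 82.52 yaw 0.92 x [-69.  52.] 0.15
3 53 53 y 93.06 yaw 0.97 x [-69.  52.] 0.04
4 53 53 y 112.97 yaw 1.02 x [-69.  52.] 0.06
5 53 53 y 123.62 yaw 0.89 x [-69.  52.] 0.07
6 53 53 y 156.94 yaw 0.99 x [-69.  51.] 0.04
7 53 53 y 167.54 yaw 0.96 x [-69.  51.] 0.04
8 53 53 y 193.18 yaw 1.0 x [-70.  51.] 0.04
9 53 52 y 203.69 yaw 0.9 x [-70.  51.] 0.23
screw [[476.66979192  59.75007719  38.        ]
 [476.76007564  90.75515766  38.        ]
 [477.37395562 120.51407641  38.        ]
 [477.77376354 163.22228183  38.        ]
 [478.05044439 197.88497428  38.        ]]
far bolts [[643.2356767   88.24344812  38.        ]
 [643.90302062 117.47703006  38.        ]
 [644.56365655 160.05903636  38.        ]
 [645.39479556 195.2679019   38.        ]]
[[467.46255508  36.60689951  22.        ]
 [471.30790978 267.63533146  22.        ]
 [658.71895362 266.99802075  22.        ]
 [639.7887626   33.52987848  22.        ]]
```

```bash
cat >> h.py <<'E'
def traj(s,pos,yaw_deg,nmove,nturn,ntot,minz0=None):
    """rows to straight-line to pos & turn in yaw; prints rounded slide/turn lists (tool frame at start of each row)"""
    y0=np.degrees(s["ee_rot"][2]);dy=(yaw_deg-y0+180)%360-180
    v=(np.array(pos)-s["tcp_pos"])/nmove/1000;S=[];T=[]
    for i in range(ntot):
        a=np.radians(y0+dy*min(i,nturn)/max(nturn,1))
        S.append([round(float(x),4) for x in (v@[np.cos(a),np.sin(a),0],v@[np.sin(a),-np.cos(a),0],-v[2])] if i<nmove else [0,0,0])
        T.append([0,0,round(-dy/nturn,2)] if i<nturn else [0,0,0])
    return S,T
E
python3 - <<'E'
from plant import robot
from h import *
s=robot.sense();S,T=traj(s,(513,-250,190),0,11,11,16)
print(S,T)
E
```

```text
[[-0.0354, -0.0054, -0.0071], [-0.0358, -0.0003, -0.0071], [-0.0355, 0.0048, -0.0071], [-0.0344, 0.0098, -0.0071], [-0.0327, 0.0146, -0.0071], [-0.0303, 0.0191, -0.0071], [-0.0272, 0.0232, -0.0071], [-0.0237, 0.0269, -0.0071], [-0.0196, 0.03, -0.0071], [-0.0151, 0.0325, -0.0071], [-0.0103, 0.0343, -0.0071], [0, 0, 0], [0, 0, 0], [0, 0, 0], [0, 0, 0], [0, 0, 0]] [[0, 0, np.float64(8.19)], [0, 0, np.float64(8.19)], [0, 0, np.float64(8.19)], [0, 0, np.float64(8.19)], [0, 0, np.float64(8.19)], [0, 0, np.float64(8.19)], [0, 0, np.float64(8.19)], [0, 0, np.float64(8.19)], [0, 0, np.float64(8.19)], [0, 0, np.float64(8.19)], [0, 0, np.float64(8.19)], [0, 0, 0], [0, 0, 0], [0, 0, 0], [0, 0, 0], [0, 0, 0]]
```

drive_tool(slide=[[-0.035, -0.005, -0.01], [-0.036, 0, -0.01], [-0.036, 0.005, -0.01], [-0.034, 0.01, -0.01], [-0.033, 0.015, -0.01], [-0.03, 0.019, -0.01], [-0.027, 0.023, -0.01], [-0.024, 0.027, -0.008]], turn=[[0, 0, 8.2], [0, 0, 8.2], [0, 0, 8.2], [0, 0, 8.2], [0, 0, 8.2], [0, 0, 8.2], [0, 0, 8.2], [0, 0, 8.2]], hand=[128, 128, 128, 128, 128, 128, 128, 128])

```text
time: 2.55
tcp_pos: [520.7, -147.4, 192.5]
ee_rot: [-3.139, 0.011, 0.376]
ft_force: [0.4, -0.2, 0.4]
width: 44.0
```

```bash
python3 - <<'E'
from plant import robot
from h import *
s=robot.sense();print(s["tcp_pos"]);S,T=traj(s,(513,-250,190),0,4,4,8)
print(S,T)
E
```

```text
[ 520.70166905 -147.39848225  192.50039607]
[[-0.0112, 0.0232, 0.0006], [-0.009, 0.0241, 0.0006], [-0.0067, 0.0248, 0.0006], [-0.0043, 0.0254, 0.0006], [0, 0, 0], [0, 0, 0], [0, 0, 0], [0, 0, 0]] [[0, 0, np.float64(5.39)], [0, 0, np.float64(5.39)], [0, 0, np.float64(5.39)], [0, 0, np.float64(5.39)], [0, 0, 0], [0, 0, 0], [0, 0, 0], [0, 0, 0]]
```

drive_tool(slide=[[-0.011, 0.023, 0], [-0.009, 0.024, 0], [-0.007, 0.025, 0], [-0.004, 0.025, 0], [0, 0, 0], [0, 0, 0], [0, 0, 0], [0, 0, 0]], turn=[[0, 0, 5], [0, 0, 5], [0, 0, 5], [0, 0, 5], [0, 0, 0], [0, 0, 0], [0, 0, 0], [0, 0, 0]], hand=[128, 128, 128, 128, 128, 128, 128, 128])

```text
time: 3.35
tcp_pos: [510.8, -254.8, 194.5]
ee_rot: [3.139, 0.009, -0.013]
ft_force: [0.7, -0.9, 0.8]
width: 43.7
```

```bash
python3 snap.py wrist w2
```

```text
3.35 [ 510.82 -254.77  194.5 ] [179.87   0.51  -0.73] 43.69747287404138 [ 0.7 -0.9  0.8]
```

View pics/w2.png

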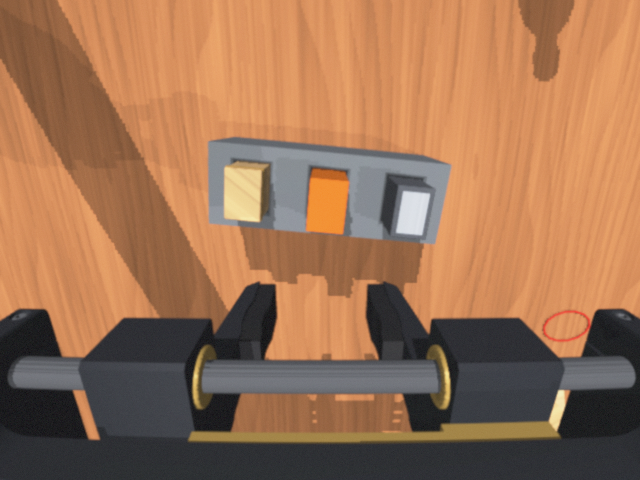

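```bash
python3 - <<'E'
import pickle,cv2
from h import *
s,c,p,z=pickle.load(open("w2.pkl","rb"))
hsv=cv2.cvtColor(p,cv2.COLOR_RGB2HSV)
m=cv2.inRange(hsv,(5,190,120),(16,255,255))
n,l,st,ce=cv2.connectedComponentsWithStats(m[130:260,280:380]);i=1+st[1:,4].argmax();print(st[i])
print([tuple(int(v) for v in p[r,328]) for r in range(162,240,4)])
mm=np.zeros_like(m);mm[130:260,280:380]=(l==i)
V=hsv[...,2];top=((mm>0)&(V>225)).astype(np.uint8)*255
print(top.sum()//255)
ct=max(cv2.findContours(top,0,2)[0],key=cv2.contourArea)
R=cv2.minAreaRect(ct);print(R)
P=plane(c,ct[:,0],128);r=cv2.minAreaRect(P[:,:2].astype(np.float32));print("top rect world",r)
b=cv2.boxPoints(R);print(b,plane(c,b,128))
E=plane(c,[[209,223],[436,243],[449,163],[210,141]],85);print(E)
print("angle",np.degrees(np.arctan2(*(E[1]-E[0])[[1,0]])),np.degrees(np.arctan2(*(E[2]-E[3])[[1,0]])),E.mean(0))
cv2.imwrite("pics/w2b.png",cv2.resize(p[130:260,200:460,::-1],None,fx=3,fy=3,interpolation=cv2.INTER_CUBIC))
E
```

```text
[  27   39   41   64 2230]
[(145, 152, 158), (124, 129, 135), (167, 91, 40), (186, 99, 34), (199, 105, 39), (243, 145, 53), (243, 146, 53), (243, 145, 51), (242, 143, 50), (243, 147, 55), (243, 145, 51), (243, 147, 56), (243, 144, 50), (243, 145, 52), (243, 147, 53), (243, 147, 54), (243, 145, 52), (243, 143, 51), (139, 105, 86), (156, 103, 69)]
1924
((326.65167236328125, 205.33197021484375), (37.02911376953125, 52.69179916381836), 5.19442892074585)
top rect world ((514.2130126953125, -230.2500457763672), (38.92470932006836, 26.554367065429688), 83.95286560058594)
[[305.8279  229.89345]
 [310.59842 177.41805]
 [347.47543 180.7705 ]
 [342.70493 233.2459 ]] [[ 498.76298025 -248.18530805  128.        ]
 [ 503.14631052 -209.54736275  128.        ]
 [ 529.03131828 -212.19242294  128.        ]
 [ 525.97103292 -251.06450679  128.        ]]
[[ 411.90171255 -254.84126304   85.        ]
 [ 611.00534535 -275.34448935   85.        ]
 [ 615.159572   -205.54617485   85.        ]
 [ 420.7200172  -185.77962175   85.        ]]
angle -5.879461063938707 -5.804696701800926 [ 514.69666177 -230.37788725   85.        ]
```

View pics/w2b.png

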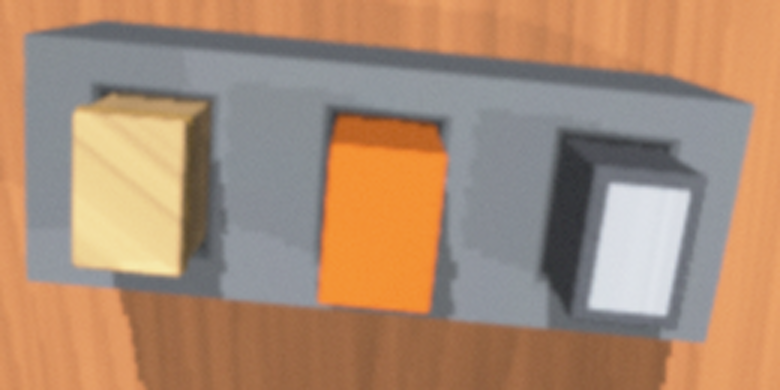

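```bash
python3 - <<'E'
from plant import robot
from h import *
s=robot.sense();print(plan(s,(514.3,-230.2,150),-5.85))
E
```

```text
([0.0035, -0.0246, 0.0445], [0.15, 0.5, 5.13])
```

drive_tool(slide=[[0.0035, -0.0246, 0], [0, 0, 0], [0, 0, 0.015], [0, 0, 0.015], [0, 0, 0.013], [0, 0, 0], [0, 0, 0], [0, 0, 0]], turn=[[0.15, 0.5, 5.1], [0, 0, 0], [0, 0, 0], [0, 0, 0], [0, 0, 0], [0, 0, 0], [0, 0, 0], [0, 0, 0]], hand=[128, 128, 128, 128, 128, 128, 128, 128], squeeze=45)

```text
time: 4.2
tcp_pos: [516.0, -228.4, 152.3]
ee_rot: [3.139, -0.003, -0.092]
ft_force: [-0.4, 0.8, -0.4]
width: 43.4
```

```bash
python3 - <<'E'
from plant import robot
from h import *
s=robot.sense();print(s["time"],s["tcp_pos"],np.degrees(s["ee_rot"]));print(plan(s,(514.3,-230.2,92),-5.85))
E
```

```text
4.2 [ 516.00531789 -228.37800357  152.32585767] [ 1.79824841e+02 -1.63351843e-01 -5.24502963e+00]
([-0.0017, 0.0018, 0.0603], [0.17, -0.16, 0.6])
```

drive_tool(slide=[[-0.0017, 0.0018, 0], [0, 0, 0], [0, 0, 0.012], [0, 0, 0.012], [0, 0, 0.012], [0, 0, 0.012], [0, 0, 0.01], [0, 0, 0]], turn=[[0.15, -0.15, 0.6], [0, 0, 0], [0, 0, 0], [0, 0, 0], [0, 0, 0], [0, 0, 0], [0, 0, 0], [0, 0, 0]], hand=[128, 128, 128, 128, 128, 128, 128, 128])

```text
time: 5.0
tcp_pos: [514.1, -230.6, 90.9]
ee_rot: [3.14, -0.002, -0.102]
ft_force: [-0.9, -0.0, 1.0]
width: 44.0
```

```bash
python3 - <<'E'
from plant import robot
from h import *
s=robot.sense();print(s["time"],s["tcp_pos"],np.degrees(s["ee_rot"]));print(plan(s,(514.3,-230.2,92),-5.85))
E
python3 snap.py wrist w3
```

```text
5.0 [ 514.0580504  -230.63195752   90.90524742] [ 1.79918536e+02 -1.03725318e-01 -5.86313727e+00]
([0.0002, -0.0005, -0.0011], [0.08, -0.1, -0.01])
5.0 [ 514.06 -230.63   90.91] [ 1.7992e+02 -1.0000e-01 -5.8600e+00] 44.004985759104414 [-0.9 -0.   1. ]
```

View pics/w3.png

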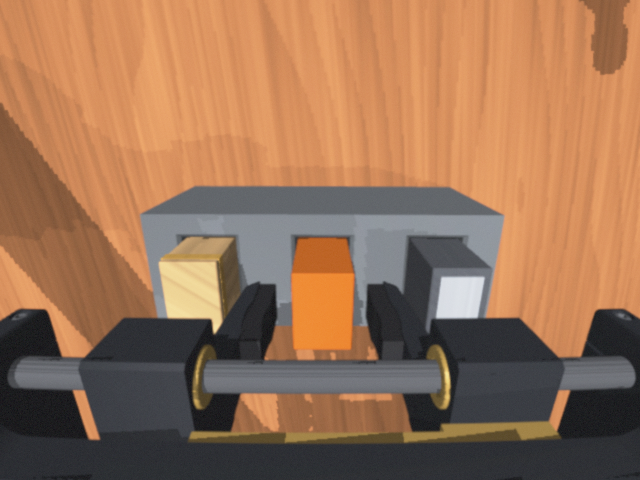

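drive_tool(slide=[[0, 0, 0], [0, 0, 0], [0, 0, 0], [0, 0, 0], [0, 0, 0], [0, 0, 0], [0, 0, 0], [0, 0, 0]], turn=[[0, 0, 0], [0, 0, 0], [0, 0, 0], [0, 0, 0], [0, 0, 0], [0, 0, 0], [0, 0, 0], [0, 0, 0]], hand=[170, 190, 255, 255, 255, 255, 255, 255], squeeze=45)

```text
time: 5.85
tcp_pos: [514.8, -231.1, 92.9]
ee_rot: [3.139, -0.005, -0.102]
ft_force: [-0.5, 0.5, -1.4]
width: 27.2
```

```bash
python3 - <<'E'
from plant import robot
from h import *
for i in range(3):
    s=robot.sense();print(s["time"],s["tcp_pos"],np.degrees(s["ee_rot"]),s["width"],s["ft_force"],s["ft_torque"])
E
```

```text
5.85 [ 514.78562171 -231.08600587   92.86990505] [179.82731625  -0.26309634  -5.85617507] 27.183475541962284 [-0.4646491   0.53004592 -1.43189941] [-0.10303888  0.10010224  0.01212657]
5.85 [ 514.78562171 -231.08600587   92.86990505] [179.82731625  -0.26309634  -5.85617507] 27.183475541962284 [-0.4646491   0.53004592 -1.43189941] [-0.10303888  0.10010224  0.01212657]
5.85 [ 514.78562171 -231.08600587   92.86990505] [179.82731625  -0.26309634  -5.85617507] 27.183475541962284 [-0.4646491   0.53004592 -1.43189941] [-0.10303888  0.10010224  0.01212657]
```

drive_tool(slide=[[0, 0, -0.013], [0, 0, -0.013], [0, 0, -0.013], [0, 0, -0.013], [0, 0, -0.013], [0, 0, -0.013], [0, 0, -0.013], [0, 0, -0.013]], turn=[[0.1, -0.2, 0], [0, 0, 0], [0, 0, 0], [0, 0, 0], [0, 0, 0], [0, 0, 0], [0, 0, 0], [0, 0, 0]], hand=[255, 255, 255, 255, 255, 255, 255, 255])

```text
time: 6.65
tcp_pos: [513.6, -230.2, 198.5]
ee_rot: [-3.14, 0.004, -0.102]
ft_force: [0.2, -0.1, -1.6]
width: 27.2
```

```bash
python3 - <<'E'
from plant import robot
from h import *
for i in range(4):
    s=robot.sense();print(s["time"],s["tcp_pos"],np.degrees(s["ee_rot"]),s["width"],s["ft_force"].round(1));
    robot.read_camera("wrist")
S,T=traj(s,(561,75.9,150),89.05,11,11,16)
print(S,float(T[0][2]))
E
```

```text
6.65 [ 513.59832127 -230.19560448  198.54308016] [-179.90130428    0.22695076   -5.86311683] 27.245089739112654 [ 0.2 -0.1 -1.6]
6.7 [ 514.32719942 -230.71027843  200.80667016] [ 1.79987202e+02  3.50525817e-02 -5.86216729e+00] 27.32599095804335 [-0.2  0.8  0.2]
6.75 [ 514.24665709 -230.63659235  199.57669038] [ 1.79997984e+02  5.37290744e-02 -5.85936811e+00] 27.426866166479048 [-0.1 -0.3 -2.1]
6.8 [ 513.83721814 -230.38974086  198.37061586] [-1.79945344e+02  1.51933609e-01 -5.86401527e+00] 27.175925815879715 [-0.1  0.4 -2.2]
[[0.0014, -0.0281, 0.0044], [0.0056, -0.0276, 0.0044], [0.0097, -0.0264, 0.0044], [0.0136, -0.0247, 0.0044], [0.0171, -0.0224, 0.0044], [0.0203, -0.0196, 0.0044], [0.023, -0.0163, 0.0044], [0.0252, -0.0127, 0.0044], [0.0268, -0.0087, 0.0044], [0.0278, -0.0046, 0.0044], [0.0282, -0.0004, 0.0044], [0, 0, 0], [0, 0, 0], [0, 0, 0], [0, 0, 0], [0, 0, 0]] -8.63
```

drive_tool(slide=[[0.001, -0.028, 0], [0.005, -0.028, 0], [0.009, -0.027, 0], [0.013, -0.025, 0], [0.017, -0.023, 0], [0.02, -0.02, 0], [0.023, -0.017, 0.006], [0.025, -0.013, 0.006]], turn=[[0, 0, -8.2], [0, 0, -8.2], [0, 0, -8.2], [0, 0, -8.2], [0, 0, -8.2], [0, 0, -8.2], [0, 0, -8.2], [0, 0, -8.2]], hand=[255, 255, 255, 255, 255, 255, 255, 255])

```text
time: 7.65
tcp_pos: [543.9, 0.1, 177.8]
ee_rot: [-3.125, 0.001, 1.08]
ft_force: [-0.3, 0.3, -2.5]
width: 27.3
```

```bash
python3 - <<'E'
from plant import robot
from h import *
s=robot.sense();print(s["tcp_pos"],np.degrees(s["ee_rot"]));S,T=traj(s,(561,76.2,150),89.05,4,4,8)
print(S,float(T[0][2]))
E
```

```text
[5.43943872e+02 8.40915451e-02 1.77791888e+02] [-1.79072916e+02  7.23058866e-02  6.19033684e+01]
[[0.0188, -0.0052, 0.0069], [0.0193, -0.0029, 0.0069], [0.0195, -0.0006, 0.0069], [0.0194, 0.0017, 0.0069], [0, 0, 0], [0, 0, 0], [0, 0, 0], [0, 0, 0]] -6.79
```

drive_tool(slide=[[0.019, -0.005, 0.007], [0.019, -0.003, 0.007], [0.019, -0.001, 0.007], [0.018, 0.001, 0.007], [0, 0, 0], [0, 0, 0], [0, 0, 0], [0, 0, 0]], turn=[[0, 0, -6.5], [0, 0, -6.5], [0, 0, -6.5], [0, 0, -6.5], [0, 0, 0], [0, 0, 0], [0, 0, 0], [0, 0, 0]], hand=[255, 255, 255, 255, 255, 255, 255, 255])

```text
time: 8.45
tcp_pos: [556.4, 79.9, 142.1]
ee_rot: [-3.115, -0.007, 1.555]
ft_force: [-0.3, 0.1, -1.9]
width: 27.4
```

```bash
cat > avg.py <<'E'
import sys
from plant import robot
from h import *
def avg(n=4,cam="scene"):
    L=[]
    for i in range(n):
        L.append(robot.sense())
        if i<n-1: robot.read_camera(cam)
    P=np.array([s["tcp_pos"] for s in L]);s=dict(L[-1])
    R=Ro.concatenate([toolR(s) for s in L]).mean()
    s["tcp_pos"]=P.mean(0);s["ee_rot"]=R.as_euler('xyz');f=np.mean([x["ft_force"] for x in L],0)
    print("t",s["time"],"std",P.std(0).round(2),"pos",P.mean(0).round(2),"rot",np.degrees(s["ee_rot"]).round(2),"F",f.round(1))
    return s
if __name__=="__main__":
    a=list(map(float,sys.argv[1:]));s=avg();print(plan(s,a[:3],a[3]))
E
python3 avg.py 561 76.2 150 89.05; python3 snap.py wrist w4
```

```text
t 8.6 std [0.04 0.09 0.05] pos [556.49  79.97 142.17] rot [-178.48   -0.41   89.1 ] F [ 0.2  0.3 -1.6]
([-0.0036, 0.0044, -0.008], [-1.52, -0.41, 0.05])
8.6 [556.54  80.1  142.24] [-178.49   -0.42   89.12] 27.52198996533781 [ 0.2  0.7 -1.6]
```

View pics/w4.png

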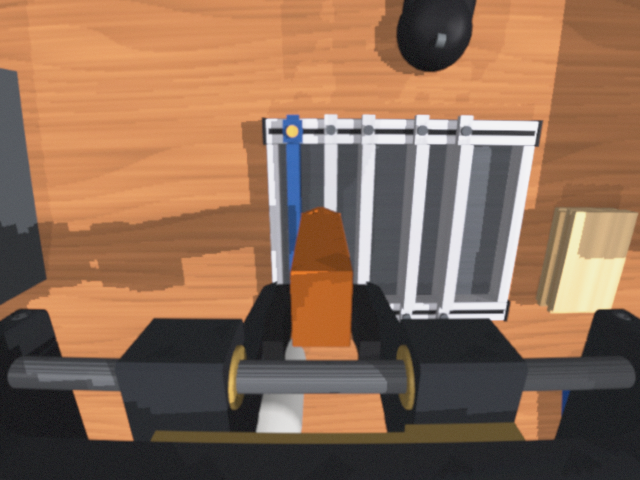

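drive_tool(slide=[[-0.0036, 0.0044, -0.004], [0, 0, 0], [0, 0, 0], [0, 0, 0], [0, 0, 0], [0, 0, 0], [0, 0, 0], [0, 0, 0]], turn=[[-1.5, -0.4, 0], [0, 0, 0], [0, 0, 0], [0, 0, 0], [0, 0, 0], [0, 0, 0], [0, 0, 0], [0, 0, 0]], hand=[255, 255, 255, 255, 255, 255, 255, 255])

```text
time: 9.45
tcp_pos: [561.4, 75.9, 146.8]
ee_rot: [3.139, 0.0, 1.555]
ft_force: [-0.3, 0.4, -2.2]
width: 27.5
```

```bash
python3 avg.py 561 76.2 130 89.05
```

```text
t 9.6 std [0.01 0.02 0.01] pos [561.44  75.83 146.83] rot [1.7983e+02 2.0000e-02 8.9090e+01] F [-0.1  0.2 -1.6]
([0.0004, -0.0005, 0.0168], [0.17, 0.02, 0.04])
```

drive_tool(slide=[[0.0004, -0.0005, 0.01], [0, 0, 0.01], [0, 0, 0], [0, 0, 0], [0, 0, 0], [0, 0, 0], [0, 0, 0], [0, 0, 0]], turn=[[0.15, 0, 0], [0, 0, 0], [0, 0, 0], [0, 0, 0], [0, 0, 0], [0, 0, 0], [0, 0, 0], [0, 0, 0]], hand=[255, 255, 255, 255, 255, 255, 255, 255])

```text
time: 10.4
tcp_pos: [560.9, 76.3, 124.8]
ee_rot: [-3.141, 0.0, 1.555]
ft_force: [-0.6, 0.4, -1.0]
width: 27.1
```

```bash
python3 avg.py 561 76.2 110 89.05;python3 snap.py wrist w5; python3 - <<'E'
import cv2
p=cv2.imread("pics/w5.png");cv2.imwrite("pics/w5b.png",cv2.resize(p[110:350,230:430],None,fx=2.5,fy=2.5,interpolation=cv2.INTER_CUBIC))
E
```

```text
t 10.55 std [0.02 0.01 0.04] pos [560.85  76.27 124.73] rot [-1.7998e+02  2.0000e-02  8.9090e+01] F [ 0.2 -0.3 -1.6]
([-0.0001, 0.0002, 0.0147], [-0.02, 0.02, 0.04])
10.55 [560.82  76.29 124.67] [-1.7997e+02  2.0000e-02  8.9090e+01] 27.305671084542237 [-0.2 -1.  -2.2]
```

View pics/w5b.png

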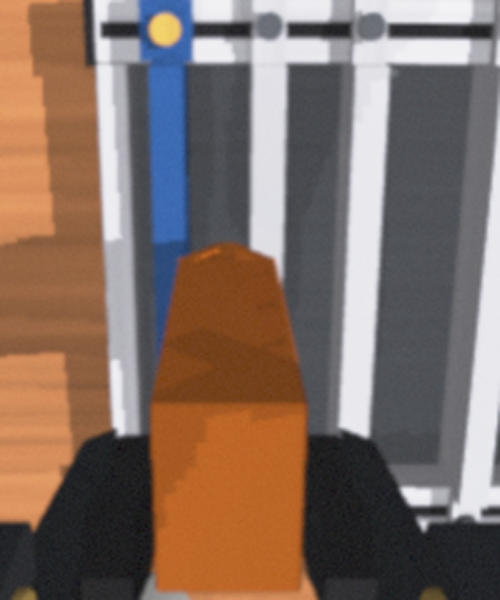

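```bash
python3 - <<'E'
import pickle,cv2
from slats import *
s,c,p,z=pickle.load(open("w5.pkl","rb"))
g=cv2.GaussianBlur(p,(1,3),0).astype(float)
bl=g[...,2]-g[...,0]
for r in range(140,200,10):
    a=cross(bl[r],275,310,60,True);x=int(a)+4
    gr=g[r].mean(1);f=cross(bl[r],x,x+30,60,False)
    w=cross(gr,315,350,155,True);w2=cross(gr,int(w)+4,380,180,False)
    P=plane(c,[[a,r],[f,r],[w,r],[w2,r]],36);print(r,P[:,0].round(0)[0],(P[:,1]+(P[:,0]-561)*.0166).round(2))
# spacer silhouette: orange mask
hsv=cv2.cvtColor(p,cv2.COLOR_RGB2HSV)
for r in (207,208,209,210,212,214,216,220,225,230,240,250,260,280,300,320):
    o=((p[r,:,0].astype(int)-p[r,:,2])>40)
    x=np.where(o[290:365])[0]+290
    print(r,x.min(),x.max(),(x.min()+x.max())/2, end=" | ")
print(); print(proj(c,[[541,y,z] for z,y in ((42.7,76.27-2.5),(42.7,76.27+2.5),(62.7,62.27),(62.7,90.27),(160.7,62.27),(160.7,90.27))]).round(1).tolist())
E
```

```text
140 490.0 [51.7  62.81 82.52 92.71]
150 497.0 [51.7  62.85 82.41 92.78]
160 504.0 [51.67 62.78 82.48 92.64]
170 512.0 [51.69 62.71 82.5  92.57]
180 520.0 [51.71 62.78 82.41 92.58]
190 527.0 [51.76 62.86 82.47 92.68]
207 316 324 320.0 | 208 314 327 320.5 | 209 311 328 319.5 | 210 309 330 319.5 | 212 305 335 320.0 | 214 302 339 320.5 | 216 302 339 320.5 | 220 301 340 320.5 | 225 300 342 321.0 | 230 299 343 321.0 | 240 297 346 321.5 | 250 295 348 321.5 | 260 292 349 320.5 | 280 290 352 321.0 | 300 290 352 321.0 | 320 291 351 321.0 | 
[[318.2, 208.7], [324.6, 208.6], [301.8, 215.8], [341.0, 215.2], [289.4, 275.1], [353.4, 274.2]]
```

drive_tool(slide=[[0, 0, 0.005], [0, 0, 0.005], [0, 0, 0.005], [0, 0, 0.005], [0, 0, 0.004], [0, 0, 0], [0, 0, 0], [0, 0, 0]], turn=[[0, 0, 0], [0, 0, 0], [0, 0, 0], [0, 0, 0], [0, 0, 0], [0, 0, 0], [0, 0, 0], [0, 0, 0]], hand=[255, 255, 255, 255, 255, 255, 255, 255])

```text
time: 11.4
tcp_pos: [561.5, 76.3, 99.3]
ee_rot: [3.14, 0.0, 1.555]
ft_force: [-0.4, -0.6, 0.3]
width: 27.3
```

```bash
python3 avg.py 561 76.2 86 89.05
```

```text
t 11.55 std [0.01 0.02 0.01] pos [561.51  76.24  99.28] rot [1.799e+02 2.000e-02 8.908e+01] F [-0.  -0.2  0.6]
([-0.0, -0.0005, 0.0133], [0.1, 0.02, 0.03])
```

drive_tool(slide=[[0, 0, 0.004], [0, 0, 0.003], [0, 0, 0.003], [0, 0, 0.002], [0, 0, 0], [0, 0, 0], [0, 0, 0], [0, 0, 0]], turn=[[0.1, 0, 0], [0, 0, 0], [0, 0, 0], [0, 0, 0], [0, 0, 0], [0, 0, 0], [0, 0, 0], [0, 0, 0]], hand=[255, 255, 255, 255, 255, 255, 255, 255])

```text
time: 12.35
tcp_pos: [561.8, 76.7, 86.6]
ee_rot: [3.141, -0.001, 1.555]
ft_force: [0.5, 1.6, 1.0]
width: 27.6
```

```bash
python3 avg.py 561 76.2 86 89.05
```

```text
t 12.5 std [0.01 0.01 0.01] pos [561.79  76.74  86.58] rot [ 1.7996e+02 -4.0000e-02  8.9080e+01] F [0.3 0.9 0.3]
([-0.0006, -0.0008, 0.0006], [0.04, -0.04, 0.03])
```

drive_tool(slide=[[-0.0006, -0.0004, 0.002], [0, 0, 0.002], [0, 0, 0], [0, 0, 0], [0, 0, 0], [0, 0, 0], [0, 0, 0], [0, 0, 0]], turn=[[0, 0, 0], [0, 0, 0], [0, 0, 0], [0, 0, 0], [0, 0, 0], [0, 0, 0], [0, 0, 0], [0, 0, 0]], hand=[255, 255, 255, 255, 255, 255, 255, 255])

```text
time: 13.3
tcp_pos: [562.4, 76.7, 85.4]
ee_rot: [3.136, -0.002, 1.555]
ft_force: [-0.3, 1.8, 1.2]
width: 27.5
```

```bash
python3 avg.py 561 76.2 84 89.05
```

```text
t 13.45 std [0.01 0.01 0.01] pos [562.42  76.67  85.42] rot [ 1.7968e+02 -1.0000e-01  8.9090e+01] F [-0.2  1.3  2.1]
([-0.0005, -0.0014, 0.0014], [0.32, -0.1, 0.04])
```

drive_tool(slide=[[-0.0005, -0.0014, 0], [-0.0005, 0, 0], [0, 0, 0.002], [0, 0, 0.002], [0, 0, 0.002], [0, 0, 0.002], [0, 0, 0.002], [-0.001, 0, 0.003]], turn=[[0.3, -0.1, 0], [0, 0, 0], [0, 0, 0], [0, 0, 0], [0, 0, 0], [0, 0, 0], [0, 0, 0], [0, 0, 0]], hand=[255, 255, 255, 255, 255, 255, 255, 255])

```text
time: 14.25
tcp_pos: [565.1, 76.0, 85.3]
ee_rot: [3.123, -0.002, 1.556]
ft_force: [-7.8, 7.2, 28.3]
width: 27.5
```

```bash
python3 avg.py 561 76.7 84 89.05; python3 snap.py wrist w6
```

```text
t 14.4 std [0.02 0.02 0.01] pos [565.1   76.05  85.26] rot [ 1.7896e+02 -9.0000e-02  8.9130e+01] F [-6.8  5.7 25.4]
([0.0006, -0.0041, 0.0012], [1.04, -0.09, 0.08])
14.4 [565.07  76.06  85.27] [ 1.7896e+02 -8.0000e-02  8.9130e+01] 27.54796368224126 [-6.5  4.7 24.2]
```

View pics/w6.png

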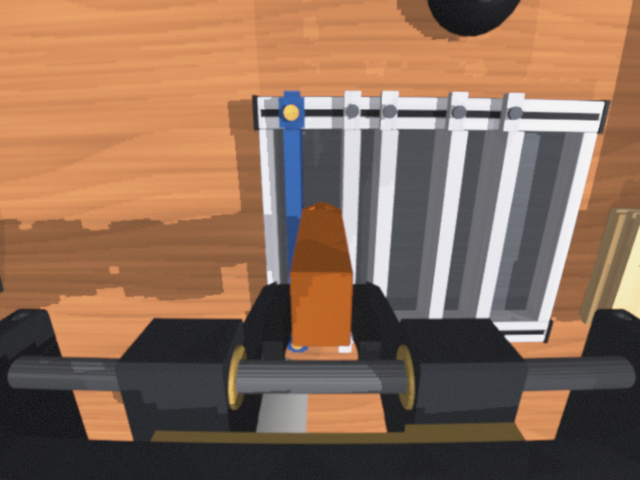

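drive_tool(slide=[[0.0003, -0.004, -0.003], [0, 0, -0.003], [0, 0, -0.007], [0, 0, -0.01], [0, 0, -0.01], [0, 0, -0.01], [0, 0, 0], [0, 0, 0]], turn=[[1.0, -0.1, 0], [0, 0, 0], [0, 0, 0], [0, 0, 0], [0, 0, 0], [0, 0, 0], [0, 0, 0], [0, 0, 0]], hand=[255, 255, 255, 255, 255, 255, 255, 255])

```text
time: 15.25
tcp_pos: [560.3, 75.1, 131.2]
ee_rot: [-3.14, 0.003, 1.555]
ft_force: [-0.3, 0.7, -1.4]
width: 27.4
```

```bash
cat > gaps.py <<'E'
import sys,pickle,cv2
from avg import *
from slats import *
f=sys.argv[1]
s=avg(3);c=robot.get_calibration("wrist");p,z=robot.read_camera("wrist")
pickle.dump((s,c,p,z),open(f+".pkl","wb"));cv2.imwrite(f"pics/{f}.png",p[:,:,::-1])
g=cv2.GaussianBlur(p,(1,5),0).astype(float)
E=[[] for _ in range(5)]
for xw in np.arange(492,522,2.):
    # bolts/rails end at x~482; sample a row there
    uv=proj(c,[[xw,56.9,36],[xw,215,36]]);r=int(round(uv[:,1].mean()))
    gr=g[r].mean(1);bl=g[r,:,2]-g[r,:,0]
    x=int(uv[0,0])-20
    a=cross(bl,x,x+60,60,True)
    if a is None: continue
    top=np.median(bl[int(a)+3:int(a)+8])
    q=plane(c,[[a,r]],36)[0];E[0].append(q[1]+5+.0166*(q[0]-561))
    x=int(a)+18
    for k in range(1,5):
        a=cross(gr,x,638,168,True)
        if a is None: break
        b=cross(gr,int(a)+4,638,198 ,False)
        P=plane(c,[[a,r],[b,r]],36)
        w=P[1,1]-P[0,1]
        if 9<w<12: E[k].append(P[:,1].mean()+.0166*(P[0,0]-561))
        x=int(b)+4
y=[np.median(e) if e else np.nan for e in E]
print("centres@x561",np.round(y,2),"n",[len(e) for e in E],"pitch",np.diff(y).round(2))
E
python3 gaps.py w7
```

```text
t 15.35 std [0.04 0.03 0.12] pos [560.33  75.11 131.13] rot [-1.799e+02  1.700e-01  8.912e+01] F [-0.2  0.1 -1.5]
centres@x561 [ 56.72  94.56 118.06 161.91 198.18] n [15, 15, 15, 15, 15] pitch [37.84 23.5  43.85 36.27]
```

View pics/w7.png

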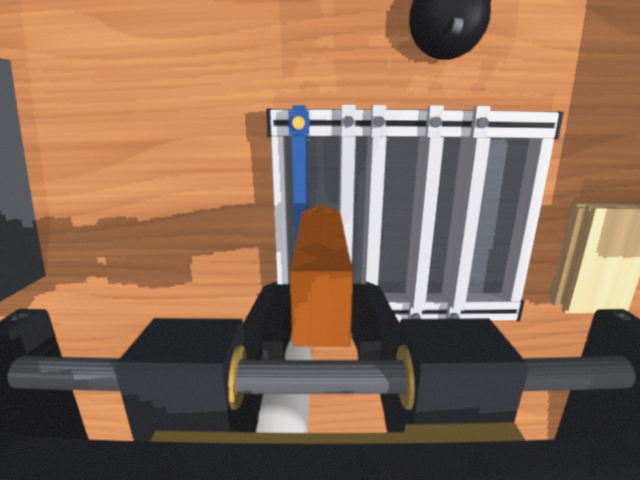

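```bash
python3 - <<'E'
from avg import *
s=avg(2);print(plan(s,(561.5,107.7,125),89.05))
E
```

```text
t 15.45 std [0.02 0.01 0.06] pos [560.15  75.18 130.68] rot [-1.7984e+02  1.6000e-01  8.9120e+01] F [-0.3  0.6 -2.3]
([0.0325, 0.0009, 0.0056], [-0.16, 0.16, 0.07])
```

drive_tool(slide=[[0.016, 0, 0], [0.0165, 0.001, 0], [0, 0, 0.005], [0, 0, 0], [0, 0, 0], [0, 0, 0], [0, 0, 0], [0, 0, 0]], turn=[[-0.15, 0.15, 0], [0, 0, 0], [0, 0, 0], [0, 0, 0], [0, 0, 0], [0, 0, 0], [0, 0, 0], [0, 0, 0]], hand=[255, 255, 255, 255, 255, 255, 255, 255])

```text
time: 16.25
tcp_pos: [560.9, 110.0, 123.7]
ee_rot: [-3.139, -0.0, 1.555]
ft_force: [0.3, 0.1, -1.8]
width: 27.4
```

```bash
python3 avg.py 561.5 107.7 113 89.05; python3 snap.py wrist w8; python3 - <<'E'
import cv2
p=cv2.imread("pics/w8.png");cv2.imwrite("pics/w8b.png",cv2.resize(p[110:350,230:430],None,fx=2.5,fy=2.5,interpolation=cv2.INTER_CUBIC))
E
```

```text
t 16.4 std [0.01 0.06 0.01] pos [560.87 110.   123.72] rot [-1.7985e+02 -3.0000e-02  8.9080e+01] F [-0.3 -0.2 -2.1]
([-0.0023, 0.0007, 0.0107], [-0.15, -0.03, 0.03])
16.4 [560.87 110.1  123.72] [-1.7985e+02 -3.0000e-02  8.9090e+01] 27.75590554912517 [-0.3 -0.6 -2.1]
```

View pics/w8b.png

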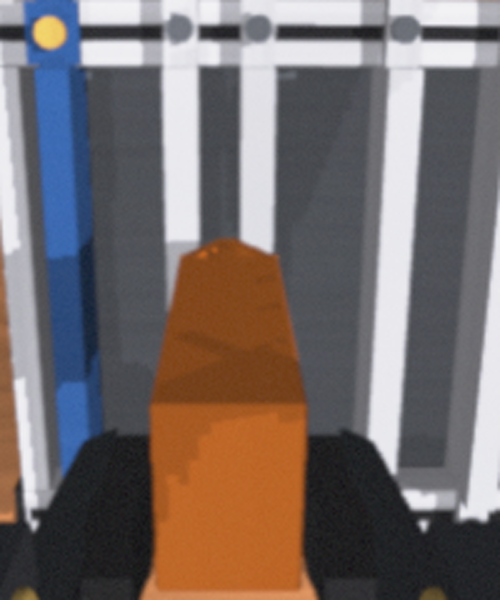

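drive_tool(slide=[[-0.0023, 0.0006, 0], [0, 0, 0], [0, 0, 0.005], [0, 0, 0.005], [0, 0, 0], [0, 0, 0], [0, 0, 0], [0, 0, 0]], turn=[[-0.15, 0, 0], [0, 0, 0], [0, 0, 0], [0, 0, 0], [0, 0, 0], [0, 0, 0], [0, 0, 0], [0, 0, 0]], hand=[255, 255, 255, 255, 255, 255, 255, 255])

```text
time: 17.25
tcp_pos: [561.3, 107.5, 112.5]
ee_rot: [-3.141, -0.0, 1.555]
ft_force: [-0.1, -0.4, -2.1]
width: 27.5
```

```bash
python3 avg.py 561.5 114.8 113 89.05
```

```text
t 17.4 std [0.02 0.01 0.03] pos [561.36 107.54 112.56] rot [-1.7998e+02 -3.0000e-02  8.9090e+01] F [-0.1  0.  -1.6]
([0.0073, 0.0, -0.0004], [-0.02, -0.03, 0.04])
```

drive_tool(slide=[[0.002, 0, 0], [0.002, 0, 0], [0.0015, 0, 0], [0.001, 0, 0], [0, 0, 0], [0, 0, 0], [0, 0, 0], [0, 0, 0]], turn=[[0, 0, 0], [0, 0, 0], [0, 0, 0], [0, 0, 0], [0, 0, 0], [0, 0, 0], [0, 0, 0], [0, 0, 0]], hand=[255, 255, 255, 255, 255, 255, 255, 255])

```text
time: 18.2
tcp_pos: [561.5, 113.6, 112.8]
ee_rot: [-3.142, 0.002, 1.555]
ft_force: [0.5, -1.4, -1.3]
width: 27.4
```

```bash
python3 avg.py 561.5 114.8 113 89.05
```

```text
t 18.35 std [0.01 0.01 0.01] pos [561.55 113.56 112.78] rot [-1.800e+02  1.200e-01  8.909e+01] F [-0.  -1.7 -1.4]
([0.0012, -0.0001, -0.0002], [-0.0, 0.12, 0.04])
```

drive_tool(slide=[[0.0013, 0, 0], [0, 0, 0.003], [0.0002, 0, 0.003], [0.0002, 0, 0.003], [0.0002, 0, 0.003], [0.0001, 0, 0], [0, 0, 0], [0, 0, 0]], turn=[[0, 0.1, 0], [0, 0, 0], [0, 0, 0], [0, 0, 0], [0, 0, 0], [0, 0, 0], [0, 0, 0], [0, 0, 0]], hand=[255, 255, 255, 255, 255, 255, 255, 255])

```text
time: 19.15
tcp_pos: [562.6, 115.6, 100.7]
ee_rot: [3.139, 0.0, 1.555]
ft_force: [-0.0, -2.1, 1.3]
width: 27.6
```

```bash
python3 avg.py 561.5 114.8 86 89.05
```

```text
t 19.3 std [0.02 0.01 0.01] pos [562.52 115.55 100.71] rot [1.7984e+02 2.0000e-02 8.9080e+01] F [ 0.2 -1.5  0.6]
([-0.0008, -0.001, 0.0147], [0.16, 0.02, 0.03])
```

drive_tool(slide=[[-0.0008, -0.001, 0], [0, 0, 0], [0, 0, 0.003], [0, 0, 0.003], [0, 0, 0.002], [0, 0, 0.002], [0, 0, 0], [0, 0, 0]], turn=[[0.15, 0, 0], [0, 0, 0], [0, 0, 0], [0, 0, 0], [0, 0, 0], [0, 0, 0], [0, 0, 0], [0, 0, 0]], hand=[255, 255, 255, 255, 255, 255, 255, 255])

```text
time: 20.1
tcp_pos: [560.8, 115.0, 88.9]
ee_rot: [-3.14, -0.0, 1.555]
ft_force: [0.3, -1.7, -0.7]
width: 27.3
```

```bash
python3 avg.py 561.5 114.8 86 89.05; python3 snap.py wrist w9; python3 - <<'E'
import cv2
p=cv2.imread("pics/w9.png");cv2.imwrite("pics/w9b.png",cv2.resize(p[90:330,200:450],None,fx=2.5,fy=2.5,interpolation=cv2.INTER_CUBIC))
E
```

```text
t 20.25 std [0.03 0.01 0.02] pos [560.73 114.99  88.88] rot [-1.7988e+02 -2.0000e-02  8.9090e+01] F [ 0.3 -1.3 -1.9]
([-0.0002, 0.0008, 0.0029], [-0.12, -0.02, 0.04])
20.25 [560.68 115.    88.88] [-1.7987e+02 -2.0000e-02  8.9090e+01] 27.385277884069364 [ 0.6 -1.6 -2.3]
```

View pics/w9b.png

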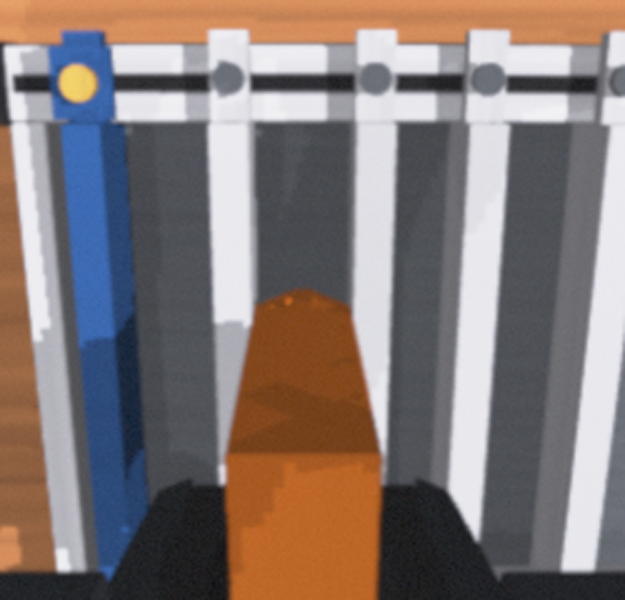

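```bash
python3 gaps.py w10
```

```text
t 20.4 std [0.01 0.01 0.01] pos [560.68 115.    88.91] rot [-1.7988e+02 -2.0000e-02  8.9090e+01] F [ 0.2 -1.3 -2. ]
centres@x561 [ 56.89  94.97 132.86 162.   198.27] n [15, 15, 15, 15, 15] pitch [38.09 37.89 29.14 36.27]
```

drive_tool(slide=[[-0.0001, 0.0004, 0.002], [0, 0, 0.002], [0, 0, 0.002], [0, 0, 0.002], [0, 0, 0], [0, 0, 0], [0, 0, 0], [0, 0, 0.002]], turn=[[-0.1, 0, 0], [0, 0, 0], [0, 0, 0], [0, 0, 0], [0, 0, 0], [0, 0, 0], [0, 0, 0], [0, 0, 0]], hand=[255, 255, 255, 255, 255, 255, 255, 255])

```text
time: 21.25
tcp_pos: [564.0, 115.0, 85.2]
ee_rot: [3.13, -0.0, 1.555]
ft_force: [-3.2, -1.5, 23.4]
width: 27.5
```

```bash
python3 gaps.py w11
```

```text
t 21.35 std [0.04 0.02 0.05] pos [563.99 114.95  85.29] rot [ 1.7935e+02 -1.0000e-02  8.9110e+01] F [-2.6 -1.5 14.9]
centres@x561 [ 56.9   94.98 132.9  162.01 198.27] n [15, 15, 15, 15, 15] pitch [38.07 37.92 29.11 36.26]
```

drive_tool(slide=[[0.0001, -0.002, -0.003], [0, 0, -0.005], [0, 0, -0.008], [0, 0, -0.01], [0, 0, -0.01], [0, 0, -0.004], [0, 0, 0], [0, 0, 0]], turn=[[0.6, 0, 0], [0, 0, 0], [0, 0, 0], [0, 0, 0], [0, 0, 0], [0, 0, 0], [0, 0, 0], [0, 0, 0]], hand=[255, 255, 255, 255, 255, 255, 255, 255])

```text
time: 22.2
tcp_pos: [561.7, 115.9, 128.3]
ee_rot: [-3.141, -0.002, 1.555]
ft_force: [0.0, -0.8, -2.1]
width: 27.5
```

```bash
python3 avg.py 561.7 153 125 89.05
```

```text
t 22.35 std [0.05 0.02 0.15] pos [561.64 115.94 128.1 ] rot [-1.7997e+02 -1.1000e-01  8.9110e+01] F [-0.1 -0.1 -2.1]
([0.0371, -0.0005, 0.0032], [-0.03, -0.11, 0.06])
```

drive_tool(slide=[[0.012, 0, 0], [0.012, 0, 0], [0.011, 0, 0], [0, 0, 0], [0, 0, 0], [0, 0, 0], [0, 0, 0], [0, 0, 0]], turn=[[0, -0.1, 0], [0, 0, 0], [0, 0, 0], [0, 0, 0], [0, 0, 0], [0, 0, 0], [0, 0, 0], [0, 0, 0]], hand=[255, 255, 255, 255, 255, 255, 255, 255])

```text
time: 23.15
tcp_pos: [561.6, 154.7, 126.9]
ee_rot: [-3.139, -0.0, 1.556]
ft_force: [-0.4, 0.1, -1.8]
width: 27.4
```

```bash
python3 gaps.py w12;python3 avg.py 561.7 153 125 89.05;  python3 - <<'E'
import cv2
p=cv2.imread("pics/w12.png");cv2.imwrite("pics/w12b.png",cv2.resize(p[90:330,180:430],None,fx=2.5,fy=2.5,interpolation=cv2.INTER_CUBIC))
E
```

```text
t 23.25 std [0.   0.01 0.01] pos [561.64 154.72 126.92] rot [-179.83   -0.     89.16] F [-0.   0.4 -2.1]
centres@x561 [ 56.84  95.01 133.16 161.99 198.28] n [15, 15, 15, 15, 15] pitch [38.17 38.15 28.83 36.29]
t 23.45 std [0.01 0.05 0.01] pos [561.63 154.84 126.92] rot [-1.7983e+02 -1.0000e-02  8.9170e+01] F [-0.1  0.1 -1.6]
([-0.0018, 0.0001, 0.0019], [-0.17, -0.01, 0.12])
```

View pics/w12b.png

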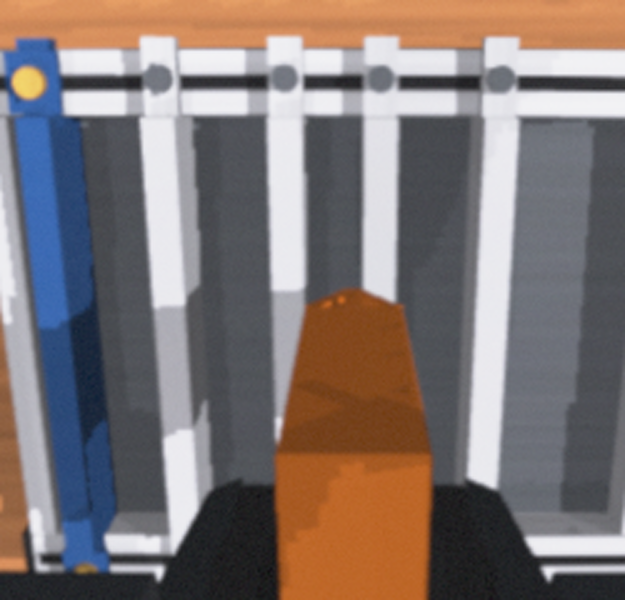

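drive_tool(slide=[[-0.0015, 0, 0], [0, 0, 0], [0, 0, 0.005], [0, 0, 0.005], [0, 0, 0.004], [0, 0, 0], [0, 0, 0], [0, 0, 0]], turn=[[-0.15, 0, 0.1], [0, 0, 0], [0, 0, 0], [0, 0, 0], [0, 0, 0], [0, 0, 0], [0, 0, 0], [0, 0, 0]], hand=[255, 255, 255, 255, 255, 255, 255, 255])

```text
time: 24.25
tcp_pos: [561.8, 152.6, 111.7]
ee_rot: [3.141, 0.001, 1.554]
ft_force: [-0.2, -0.1, -1.2]
width: 27.7
```

```bash
python3 avg.py 561.7 153.2 100 89.05
```

```text
t 24.4 std [0.01 0.01 0.01] pos [561.82 152.58 111.69] rot [1.7998e+02 7.0000e-02 8.9050e+01] F [-0.1 -0.7 -1.2]
([0.0006, -0.0001, 0.0117], [0.02, 0.07, 0.0])
```

drive_tool(slide=[[0.0006, 0, 0], [0, 0, 0.003], [0, 0, 0.003], [0.0001, 0, 0.003], [0.0001, 0, 0.002], [0, 0, 0], [0, 0, 0], [0, 0, 0]], turn=[[0, 0, 0], [0, 0, 0], [0, 0, 0], [0, 0, 0], [0, 0, 0], [0, 0, 0], [0, 0, 0], [0, 0, 0]], hand=[255, 255, 255, 255, 255, 255, 255, 255])

```text
time: 25.2
tcp_pos: [562.5, 152.9, 100.8]
ee_rot: [3.139, 0.002, 1.554]
ft_force: [-0.5, -2.0, 1.6]
width: 27.2
```

```bash
python3 avg.py 561.7 153.2 86 89.05
```

```text
t 25.35 std [0.01 0.02 0.01] pos [562.53 152.84 100.76] rot [1.7984e+02 1.3000e-01 8.9060e+01] F [-0.  -1.5  0.8]
([0.0004, -0.0009, 0.0148], [0.16, 0.13, 0.01])
```

drive_tool(slide=[[0.0005, -0.0009, 0], [0.0001, 0, 0.003], [0.0001, 0, 0.003], [0, 0, 0.003], [0, 0, 0.002], [0, 0, 0], [0, 0, 0], [0, 0, 0]], turn=[[0.15, 0.1, 0], [0, 0, 0], [0, 0, 0], [0, 0, 0], [0, 0, 0], [0, 0, 0], [0, 0, 0], [0, 0, 0]], hand=[255, 255, 255, 255, 255, 255, 255, 255])

```text
time: 26.15
tcp_pos: [561.1, 153.6, 87.8]
ee_rot: [-3.14, 0.001, 1.554]
ft_force: [-0.6, -1.8, -0.9]
width: 27.7
```

```bash
python3 gaps.py w13;python3 avg.py 561.7 153.2 86 89.05
```

```text
t 26.25 std [0.02 0.01 0.  ] pos [561.06 153.59  87.79] rot [-1.7989e+02  3.0000e-02  8.9060e+01] F [-0.  -2.2 -1.4]
centres@x561 [ 56.93  95.02 133.24 171.4  198.3 ] n [15, 15, 15, 15, 15] pitch [38.09 38.22 38.16 26.91]
t 26.45 std [0.01 0.01 0.01] pos [561.03 153.59  87.78] rot [-1.7988e+02  3.0000e-02  8.9060e+01] F [-0. -2. -2.]
([-0.0004, 0.0007, 0.0018], [-0.12, 0.03, 0.01])
```

drive_tool(slide=[[-0.0002, 0.0004, 0.002], [0, 0, 0.002], [0, 0, 0.002], [0, 0, 0.002], [0, 0, 0], [0, 0, 0], [0, 0, 0], [0, 0, 0.002]], turn=[[-0.1, 0, 0], [0, 0, 0], [0, 0, 0], [0, 0, 0], [0, 0, 0], [0, 0, 0], [0, 0, 0], [0, 0, 0]], hand=[255, 255, 255, 255, 255, 255, 255, 255])

```text
time: 27.25
tcp_pos: [564.2, 153.8, 85.3]
ee_rot: [3.13, -0.0, 1.555]
ft_force: [-3.4, -1.4, 23.4]
width: 27.5
```

```bash
python3 gaps.py w14
```

```text
t 27.35 std [0.07 0.01 0.05] pos [564.2  153.77  85.31] rot [ 1.7931e+02 -2.0000e-02  8.9090e+01] F [-3.1 -1.9 15.5]
centres@x561 [ 56.92  95.02 133.25 171.62 198.31] n [15, 15, 15, 15, 15] pitch [38.1  38.23 38.37 26.69]
```

drive_tool(slide=[[-0.0004, -0.002, -0.003], [-0.0001, 0, -0.006], [-0.0001, 0, -0.008], [0, 0, -0.01], [0, 0, -0.01], [0, 0, -0.004], [0, 0, 0], [0, 0, 0]], turn=[[0.6, 0, 0], [0, 0, 0], [0, 0, 0], [0, 0, 0], [0, 0, 0], [0, 0, 0], [0, 0, 0], [0, 0, 0]], hand=[255, 255, 255, 255, 255, 255, 255, 255])

```text
time: 28.2
tcp_pos: [561.9, 154.2, 129.3]
ee_rot: [3.141, -0.003, 1.555]
ft_force: [-0.1, 0.1, -2.1]
width: 27.6
```

```bash
python3 gaps.py w15; python3 avg.py 562 188 125 89.05
```

```text
t 28.3 std [0.03 0.02 0.11] pos [561.88 154.23 129.22] rot [ 1.7997e+02 -1.5000e-01  8.9090e+01] F [ 0.1  0.1 -1.9]
centres@x561 [ 56.86  95.   133.18 171.52 198.25] n [15, 15, 15, 15, 15] pitch [38.14 38.18 38.34 26.73]
t 28.5 std [0.03 0.01 0.02] pos [561.83 154.17 128.98] rot [ 1.800e+02 -1.400e-01  8.909e+01] F [-0.1  0.1 -1.9]
([0.0338, -0.0004, 0.0041], [0.0, -0.14, 0.04])
```

drive_tool(slide=[[0.01, 0, 0], [0.01, 0, 0], [0.0095, 0, 0], [0, 0, 0], [0, 0, 0], [0, 0, 0], [0, 0, 0], [0, 0, 0]], turn=[[0, -0.15, 0], [0, 0, 0], [0, 0, 0], [0, 0, 0], [0, 0, 0], [0, 0, 0], [0, 0, 0], [0, 0, 0]], hand=[255, 255, 255, 255, 255, 255, 255, 255])

```text
time: 29.3
tcp_pos: [562.1, 186.9, 128.5]
ee_rot: [-3.141, 0.0, 1.556]
ft_force: [0.1, 0.6, -1.5]
width: 27.2
```

```bash
python3 avg.py 562 186 113 89.05; python3 snap.py wrist w16; python3 - <<'E'
import cv2
p=cv2.imread("pics/w16.png");cv2.imwrite("pics/w16b.png",cv2.resize(p[90:330,180:430],None,fx=2.5,fy=2.5,interpolation=cv2.INTER_CUBIC))
E
```

```text
t 29.45 std [0.   0.02 0.01] pos [562.09 186.91 128.54] rot [-1.7996e+02  2.0000e-02  8.9140e+01] F [-0.  -0.2 -1.9]
([-0.0009, -0.0001, 0.0155], [-0.04, 0.02, 0.09])
29.45 [562.08 186.92 128.53] [-1.7995e+02  2.0000e-02  8.9140e+01] 27.304663108267853 [-0.1 -1.  -2. ]
```

View pics/w16b.png

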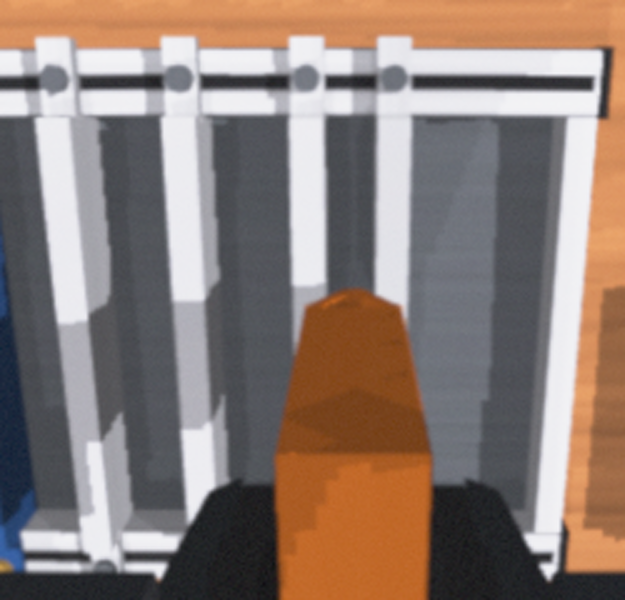

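Nose (crop x≈355) lies mid-gap (326–376). Insert shallowly, then push sideways.

drive_tool(slide=[[-0.0005, 0, 0], [0, 0, 0.005], [0, 0, 0.005], [0, 0, 0.005], [0, 0, 0], [0, 0, 0], [0, 0, 0], [0, 0, 0]], turn=[[0, 0, 0.1], [0, 0, 0], [0, 0, 0], [0, 0, 0], [0, 0, 0], [0, 0, 0], [0, 0, 0], [0, 0, 0]], hand=[255, 255, 255, 255, 255, 255, 255, 255])

```text
time: 30.3
tcp_pos: [561.9, 186.3, 111.8]
ee_rot: [-3.14, 0.0, 1.554]
ft_force: [0.7, -0.1, -1.0]
width: 27.4
```

```bash
python3 avg.py 562 191.7 113 89.05
```

```text
t 30.45 std [0.01 0.01 0.  ] pos [561.93 186.26 111.78] rot [-1.7991e+02  3.0000e-02  8.9020e+01] F [ 0.  -0.3 -1.6]
([0.0054, -0.0, -0.0012], [-0.09, 0.03, -0.03])
```

drive_tool(slide=[[0.002, 0, 0], [0.0015, 0, 0], [0.001, 0, 0], [0.0005, 0, 0], [0, 0, 0], [0, 0, 0], [0, 0, 0], [0, 0, 0]], turn=[[0, 0, 0], [0, 0, 0], [0, 0, 0], [0, 0, 0], [0, 0, 0], [0, 0, 0], [0, 0, 0], [0, 0, 0]], hand=[255, 255, 255, 255, 255, 255, 255, 255])

```text
time: 31.25
tcp_pos: [562.1, 190.7, 112.0]
ee_rot: [-3.14, 0.003, 1.554]
ft_force: [0.3, -1.5, -1.0]
width: 27.7
```

```bash
python3 avg.py 562 191.7 100 89.05
```

```text
t 31.4 std [0.02 0.01 0.  ] pos [562.08 190.7  111.96] rot [-1.7992e+02  1.5000e-01  8.9010e+01] F [-0.1 -1.5 -1.4]
([0.001, -0.0001, 0.012], [-0.08, 0.15, -0.04])
```

drive_tool(slide=[[0.0009, 0, 0], [0, 0, 0.003], [0, 0, 0.003], [0, 0, 0.003], [0, 0, 0.002], [0, 0, 0], [0, 0, 0], [0, 0, 0]], turn=[[0, 0.15, 0], [0, 0, 0], [0, 0, 0], [0, 0, 0], [0, 0, 0], [0, 0, 0], [0, 0, 0], [0, 0, 0]], hand=[255, 255, 255, 255, 255, 255, 255, 255])

```text
time: 32.2
tcp_pos: [563.0, 191.5, 101.1]
ee_rot: [3.14, -0.0, 1.553]
ft_force: [-0.6, -2.6, 0.8]
width: 27.5
```

```bash
python3 avg.py 562 191.7 87 89.05
```

```text
t 32.35 std [0.01 0.02 0.01] pos [562.95 191.51 101.11] rot [ 1.7992e+02 -1.0000e-02  8.9010e+01] F [ 0.3 -1.9  0.8]
([0.0002, -0.001, 0.0141], [0.08, -0.01, -0.04])
```

drive_tool(slide=[[0.0001, -0.001, 0], [0, 0, 0.003], [0, 0, 0.003], [0, 0, 0.003], [0, 0, 0.002], [0, 0, 0], [0, 0, 0], [0, 0, 0]], turn=[[0.1, 0, 0], [0, 0, 0], [0, 0, 0], [0, 0, 0], [0, 0, 0], [0, 0, 0], [0, 0, 0], [0, 0, 0]], hand=[255, 255, 255, 255, 255, 255, 255, 255])

```text
time: 33.15
tcp_pos: [561.4, 191.7, 88.1]
ee_rot: [-3.139, -0.0, 1.554]
ft_force: [0.5, -2.0, -0.2]
width: 27.5
```

```bash
python3 gaps.py w17; python3 avg.py 562 191.7 87 89.05
```

```text
t 33.25 std [0.01 0.01 0.01] pos [561.42 191.75  88.15] rot [-1.7988e+02 -1.0000e-02  8.9020e+01] F [ 0.1 -1.7 -0.9]
centres@x561 [ 57.16  95.05 133.27 171.97 209.68] n [15, 15, 15, 15, 15] pitch [37.89 38.22 38.69 37.72]
t 33.45 std [0.02 0.   0.01] pos [561.4  191.75  88.15] rot [-1.7988e+02 -1.0000e-02  8.9020e+01] F [ 0.3 -1.6 -1.4]
([-0.0, 0.0006, 0.0011], [-0.12, -0.01, -0.03])
```

```bash
python3 - <<'E'
import cv2,pickle
from slats import *
s,c,p,z=pickle.load(open("w17.pkl","rb"))
cv2.imwrite("pics/w17b.png",cv2.resize(p[80:310,170:430,::-1],None,fx=2.6,fy=2.6,interpolation=cv2.INTER_CUBIC))
for xw in (495,510,520):
    uv=proj(c,[[xw,160,36],[xw,225,36]]);r=int(round(uv[:,1].mean()));a,b=int(uv[0,0]),int(uv[1,0])
    print(xw,r,a,(p[r,a:b].mean(1)).astype(int).tolist())
E
```

```text
495 150 270 [82, 80, 82, 83, 82, 82, 83, 81, 83, 82, 81, 84, 106, 170, 223, 234, 235, 235, 235, 236, 235, 235, 235, 235, 236, 235, 236, 234, 229, 207, 169, 133, 94, 73, 73, 74, 73, 75, 75, 73, 74, 74, 79, 83, 82, 83, 80, 79, 82, 83, 83, 78, 75, 74, 75, 74, 75, 73, 72, 72, 72, 75, 74, 74, 72, 74, 76, 73, 76, 84, 99, 121, 171, 213, 224, 226, 226, 226, 226, 226, 225, 225, 226, 224, 226, 225, 223, 210, 167, 121, 109, 108, 108, 108, 107, 108, 109, 107, 109, 108, 107]
510 173 272 [84, 83, 85, 85, 84, 84, 83, 83, 86, 84, 87, 117, 184, 227, 234, 235, 234, 234, 235, 234, 235, 235, 234, 234, 234, 234, 232, 220, 185, 159, 130, 90, 77, 76, 75, 76, 75, 74, 76, 74, 72, 75, 77, 79, 77, 74, 76, 77, 76, 76, 76, 75, 74, 76, 75, 74, 75, 77, 76, 75, 74, 75, 74, 73, 76, 74, 78, 89, 106, 138, 192, 220, 224, 225, 225, 225, 224, 224, 225, 225, 225, 225, 226, 224, 218, 182, 132, 110, 111, 110, 111, 111, 108, 109, 109, 111, 111, 115, 115]
520 188 273 [82, 84, 83, 82, 80, 84, 83, 84, 84, 85, 98, 143, 205, 230, 235, 234, 234, 233, 234, 234, 234, 235, 234, 234, 233, 232, 222, 193, 165, 132, 94, 75, 74, 75, 75, 74, 75, 75, 75, 78, 74, 73, 74, 74, 73, 75, 76, 74, 74, 75, 74, 73, 75, 74, 74, 73, 75, 75, 73, 73, 72, 72, 74, 72, 74, 79, 93, 115, 150, 199, 221, 223, 224, 224, 225, 225, 224, 225, 225, 224, 224, 224, 221, 201, 153, 116, 106, 104, 106, 108, 111, 114, 112, 114, 112, 115, 114]
```

View pics/w17b.png

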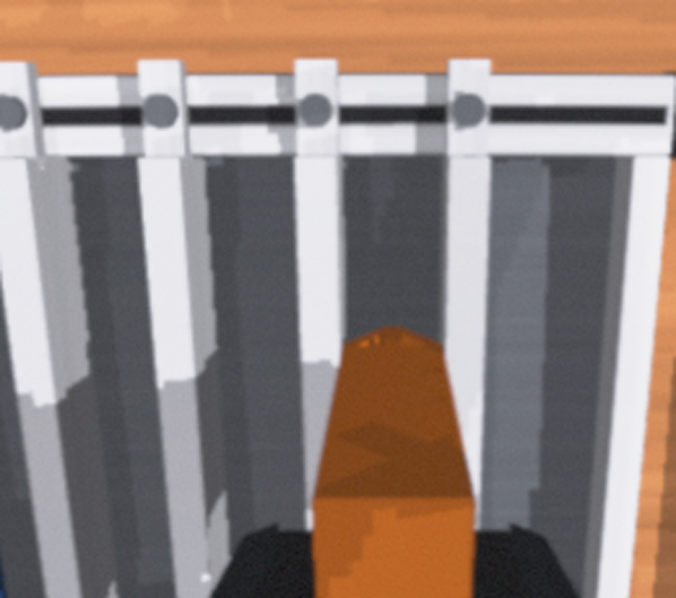

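drive_tool(slide=[[-0.0001, 0.0004, 0.002], [0, 0, 0.002], [0, 0, 0.002], [0, 0, 0.002], [-0.0001, 0, 0], [0, 0, 0], [0, 0, 0], [0, 0, 0.002]], turn=[[-0.1, 0, 0], [0, 0, 0], [0, 0, 0], [0, 0, 0], [0, 0, 0], [0, 0, 0], [0, 0, 0], [0, 0, 0]], hand=[255, 255, 255, 255, 255, 255, 255, 255])

```text
time: 34.25
tcp_pos: [564.4, 191.9, 85.2]
ee_rot: [3.131, -0.001, 1.554]
ft_force: [-3.7, -2.4, 24.4]
width: 27.4
```

```bash
python3 gaps.py w18
```

```text
t 34.35 std [0.05 0.01 0.06] pos [564.35 191.93  85.29] rot [ 1.7937e+02 -8.0000e-02  8.9050e+01] F [-2.9 -2.7 16.2]
centres@x561 [ 57.18  95.05 133.26 171.95 209.88] n [15, 15, 15, 15, 15] pitch [37.87 38.22 38.69 37.93]
```

drive_tool(slide=[[-0.0003, -0.002, -0.003], [-0.0001, 0, -0.006], [-0.0001, 0, -0.008], [0, 0, -0.012], [0, 0, -0.012], [0, 0, -0.012], [0, 0, -0.01], [0, 0, -0.005]], turn=[[0.6, 0, 0], [0, 0, 0], [0, 0, 0], [0, 0, 0], [0, 0, 0], [0, 0, 0], [0, 0, 0], [0, 0, 0]], hand=[255, 255, 255, 255, 255, 255, 255, 255])

```text
time: 35.2
tcp_pos: [561.9, 192.5, 157.9]
ee_rot: [-3.14, -0.004, 1.554]
ft_force: [0.1, 0.6, -2.0]
width: 27.6
```

```bash
python3 gaps.py w19
```

```text
t 35.3 std [0.11 0.03 0.39] pos [561.97 192.52 157.96] rot [-179.95   -0.23   89.05] F [ 0.1  0.4 -1.7]
centres@x561 [ 56.81  95.08 133.32 171.89 209.84] n [15, 15, 15, 15, 15] pitch [38.27 38.24 38.56 37.95]
```

```bash
python3 - <<'E'
from plant import robot
from h import *
s=robot.sense();S,T=traj(s,(514.4,-230.6,215),-5.85,13,12,16)
print(S,float(T[0][2]))
E
```

```text
[[-0.0326, -0.0031, -0.0045], [-0.0327, 0.0014, -0.0045], [-0.0322, 0.0059, -0.0045], [-0.0311, 0.0103, -0.0045], [-0.0294, 0.0145, -0.0045], [-0.0271, 0.0184, -0.0045], [-0.0243, 0.0219, -0.0045], [-0.0211, 0.0251, -0.0045], [-0.0174, 0.0277, -0.0045], [-0.0134, 0.0299, -0.0045], [-0.0092, 0.0314, -0.0045], [-0.0048, 0.0324, -0.0045], [-0.0003, 0.0327, -0.0045], [0, 0, 0], [0, 0, 0], [0, 0, 0]] 7.91
```

drive_tool(slide=[[-0.033, -0.003, -0.008], [-0.033, 0.001, -0.008], [-0.032, 0.006, -0.008], [-0.031, 0.01, -0.008], [-0.029, 0.014, -0.008], [-0.027, 0.018, -0.006], [-0.024, 0.022, -0.006], [-0.021, 0.025, -0.004]], turn=[[0, 0, 7.9], [0, 0, 7.9], [0, 0, 7.9], [0, 0, 7.9], [0, 0, 7.9], [0, 0, 7.9], [0, 0, 7.9], [0, 0, 7.9]], hand=[255, 255, 255, 255, 255, 255, 255, 255])

```text
time: 36.15
tcp_pos: [524.8, -72.2, 207.5]
ee_rot: [-3.131, 0.01, 0.415]
ft_force: [0.6, -0.4, -1.8]
width: 27.2
```

```bash
python3 - <<'E'
from plant import robot
from h import *
s=robot.sense();print(s["tcp_pos"],np.degrees(s["ee_rot"]));S,T=traj(s,(514.4,-230.6,212),-5.85,5,5,8)
print(S,float(T[0][2]))
E
```

```text
[524.78617597 -72.19834446 207.47230389] [-179.37019339    0.60105368   23.78683293]
[[-0.0147, 0.0282, -0.0009], [-0.0117, 0.0295, -0.0009], [-0.0086, 0.0306, -0.0009], [-0.0054, 0.0313, -0.0009], [-0.0021, 0.0317, -0.0009], [0, 0, 0], [0, 0, 0], [0, 0, 0]] 5.93
```

drive_tool(slide=[[-0.014, 0.027, -0.001], [-0.011, 0.028, -0.001], [-0.008, 0.03, -0.001], [-0.005, 0.03, -0.001], [-0.002, 0.028, -0.001], [0, 0, 0], [0, 0, 0], [0, 0, 0]], turn=[[0, 0, 5.7], [0, 0, 5.7], [0, 0, 5.7], [0, 0, 5.7], [0, 0, 5.7], [0, 0, 0], [0, 0, 0], [0, 0, 0]], hand=[255, 255, 255, 255, 255, 255, 255, 255])

```text
time: 36.95
tcp_pos: [511.8, -230.4, 206.9]
ee_rot: [-3.133, 0.023, -0.11]
ft_force: [0.3, 0.5, -1.1]
width: 27.2
```

```bash
python3 avg.py 514.4 -230.6 185 -5.85
```

```text
t 37.1 std [0.08 0.12 0.16] pos [ 511.93 -230.2   207.07] rot [-179.51    1.29   -6.3 ] F [-0.1  0.6 -2.3]
([0.003, 0.0003, 0.022], [-0.49, 1.28, -0.46])
```

drive_tool(slide=[[0.0025, 0.0003, 0.008], [0, 0, 0.01], [0, 0, 0], [0, 0, 0], [0, 0, 0], [0, 0, 0], [0, 0, 0], [0, 0, 0]], turn=[[-0.5, 1.3, -0.45], [0, 0, 0], [0, 0, 0], [0, 0, 0], [0, 0, 0], [0, 0, 0], [0, 0, 0], [0, 0, 0]], hand=[255, 255, 255, 255, 255, 255, 255, 255])

```text
time: 37.9
tcp_pos: [515.2, -228.5, 189.7]
ee_rot: [3.141, -0.001, -0.098]
ft_force: [0.8, 0.5, -2.7]
width: 27.5
```

```bash
python3 avg.py 514.4 -230.6 175 -5.85; python3 snap.py wrist w20;  python3 - <<'E'
import cv2
p=cv2.imread("pics/w20.png");cv2.imwrite("pics/w20b.png",cv2.resize(p[110:350,190:450],None,fx=2.5,fy=2.5,interpolation=cv2.INTER_CUBIC))
E
```

```text
t 38.05 std [0.01 0.02 0.04] pos [ 515.15 -228.54  189.61] rot [ 1.7995e+02 -8.0000e-02 -5.6100e+00] F [ 0.4 -0.1 -2.2]
([-0.0006, 0.0021, 0.0146], [0.05, -0.08, 0.24])
38.05 [ 515.13 -228.53  189.56] [ 1.7995e+02 -8.0000e-02 -5.6100e+00] 27.271375893061496 [ 0.  -0.  -1.9]
```

View pics/w20b.png

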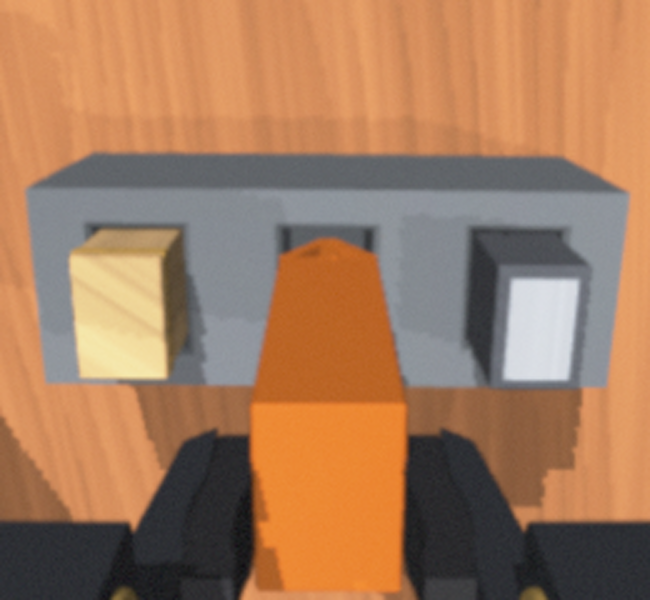

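```bash
python3 - <<'E'
import pickle
from h import *
s,c,p,z=pickle.load(open("w20.pkl","rb"))
f=lambda a,b:[190+a/2.5,110+b/2.5]
ca=np.radians(-5.85);ex=np.array([np.cos(ca),np.sin(ca)]);ey=np.array([-np.sin(ca),np.cos(ca)]);t=s["tcp_pos"][:2]
def rel(P): d=P[:,:2]-t;return np.c_[d@ex,d@ey].round(2).tolist()
print("caddy corners",rel(plane(c,[f(28,189),f(628,191),f(607,385),f(47,385)],85)))
print("well mouth near corners",rel(plane(c,[f(278,226),f(375,226)],85)))
print("nose tip near edge",rel(plane(c,[f(314,241),f(343,241)],107.2)))
print("shoulder near",rel(plane(c,[f(280,255),f(376,255)],127.2)))
print("top near/far corners",rel(plane(c,[f(252,402),f(406,402),f(401,590),f(256,590)],225.2)))
print("col 140 profile", [ (r,p[r,321].tolist()) for r in range(190,212,2)])
E
```

```text
caddy corners [[-98.97, 32.33], [98.97, 32.45], [99.62, -37.17], [-99.77, -37.83]]
well mouth near corners [[-16.7, 20.06], [15.57, 20.18]]
nose tip near edge [[-4.44, 20.43], [4.48, 20.46]]
shoulder near [[-13.86, 21.21], [13.47, 21.31]]
top near/far corners [[-13.76, 20.49], [13.17, 20.58], [13.61, -18.7], [-14.01, -18.77]]
col 140 profile [(190, [141, 147, 155]), (192, [144, 150, 157]), (194, [142, 148, 155]), (196, [143, 148, 155]), (198, [139, 144, 152]), (200, [107, 111, 116]), (202, [91, 96, 99]), (204, [111, 95, 92]), (206, [181, 100, 45]), (208, [189, 103, 40]), (210, [187, 99, 36])]
```

drive_tool(slide=[[-0.0003, 0.0032, 0], [0, 0, 0], [0, 0, 0.006], [0, 0, 0.006], [0, 0, 0], [0, 0, 0], [0, 0, 0], [0, 0, 0]], turn=[[0.05, -0.1, 0.25], [0, 0, 0], [0, 0, 0], [0, 0, 0], [0, 0, 0], [0, 0, 0], [0, 0, 0], [0, 0, 0]], hand=[255, 255, 255, 255, 255, 255, 255, 255])

```text
time: 38.9
tcp_pos: [514.3, -231.9, 176.0]
ee_rot: [-3.141, 0.001, -0.103]
ft_force: [-0.3, -0.8, -1.5]
width: 27.6
```

```bash
python3 avg.py 514.5 -231.6 165 -5.85; python3 snap.py wrist w21;  python3 - <<'E'
import cv2
p=cv2.imread("pics/w21.png");cv2.imwrite("pics/w21b.png",cv2.resize(p[130:300,250:390],None,fx=4,fy=3.5,interpolation=cv2.INTER_CUBIC))
E
```

```text
t 39.05 std [0.01 0.01 0.02] pos [ 514.27 -231.93  176.05] rot [-1.7997e+02  8.0000e-02 -5.8900e+00] F [ 0.1 -0.3 -1.7]
([0.0002, -0.0003, 0.011], [-0.03, 0.08, -0.04])
39.05 [ 514.26 -231.94  176.05] [-1.7997e+02  7.0000e-02 -5.8900e+00] 27.905153007555214 [-0.6 -0.  -1.8]
```

View pics/w21b.png

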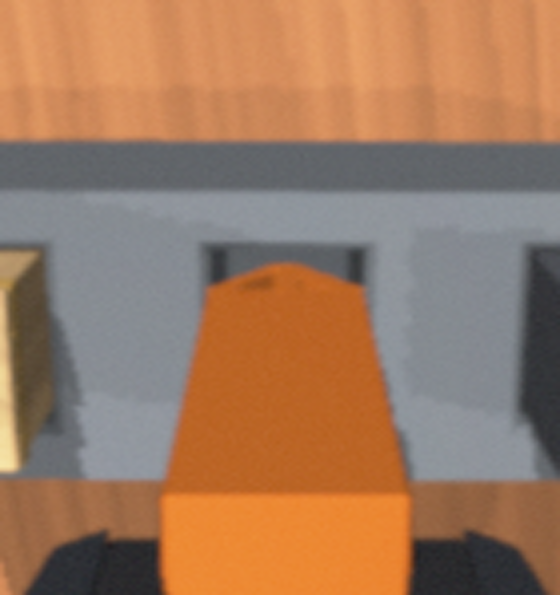

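drive_tool(slide=[[0.0002, 0, 0.005], [0, 0, 0.005], [0, 0, 0.005], [0, 0, 0.004], [0, 0, 0], [0, 0, 0], [0, 0, 0], [0, 0, 0]], turn=[[0, 0.1, 0], [0, 0, 0], [0, 0, 0], [0, 0, 0], [0, 0, 0], [0, 0, 0], [0, 0, 0], [0, 0, 0]], hand=[255, 255, 255, 255, 255, 255, 255, 255])

```text
time: 39.9
tcp_pos: [514.4, -231.9, 155.1]
ee_rot: [-3.141, -0.0, -0.103]
ft_force: [0.3, -0.2, -2.0]
width: 27.6
```

```bash
python3 avg.py 514.5 -231.8 130 -5.85
```

```text
t 40.05 std [0.02 0.01 0.02] pos [ 514.39 -231.89  155.06] rot [-1.7995e+02 -1.0000e-02 -5.8900e+00] F [ 0.2 -0.1 -1.7]
([0.0001, -0.0001, 0.0251], [-0.05, -0.01, -0.04])
```

drive_tool(slide=[[0, 0, 0.005], [0, 0, 0.005], [0, 0, 0.005], [0, 0, 0.005], [0, 0, 0], [0, 0, 0], [0, 0, 0], [0, 0, 0]], turn=[[0, 0, 0], [0, 0, 0], [0, 0, 0], [0, 0, 0], [0, 0, 0], [0, 0, 0], [0, 0, 0], [0, 0, 0]], hand=[255, 255, 255, 255, 255, 255, 255, 255])

```text
time: 40.85
tcp_pos: [514.3, -231.8, 133.0]
ee_rot: [-3.14, 0.0, -0.103]
ft_force: [-0.1, 0.3, -1.7]
width: 27.2
```

```bash
python3 avg.py 514.5 -231.8 110 -5.85
```

```text
t 41.0 std [0.01 0.01 0.02] pos [ 514.29 -231.79  132.99] rot [-1.7994e+02  2.0000e-02 -5.8900e+00] F [-0.1  0.  -1.6]
([0.0002, 0.0, 0.023], [-0.06, 0.02, -0.04])
```

drive_tool(slide=[[0.0002, 0, 0.006], [0, 0, 0.006], [0, 0, 0.006], [0, 0, 0.006], [0, 0, 0.006], [0, 0, 0.003], [0, 0, 0], [0, 0, 0]], turn=[[-0.05, 0, 0], [0, 0, 0], [0, 0, 0], [0, 0, 0], [0, 0, 0], [0, 0, 0], [0, 0, 0], [0, 0, 0]], hand=[255, 255, 255, 255, 255, 255, 255, 255])

```text
time: 41.8
tcp_pos: [514.2, -231.6, 96.3]
ee_rot: [-3.141, 0.001, -0.103]
ft_force: [-0.6, -1.0, -2.7]
width: 27.4
```

```bash
python3 avg.py 514.5 -231.8 92.3 -5.85
```

```text
t 41.95 std [0.03 0.03 0.09] pos [ 514.27 -231.64   96.45] rot [-1.7996e+02  7.0000e-02 -5.8900e+00] F [-0.2  0.  -2.1]
([0.0003, 0.0001, 0.0041], [-0.04, 0.07, -0.04])
```

drive_tool(slide=[[0, 0, 0.002], [0, 0, 0.002], [0, 0, 0.001], [0, 0, 0.001], [0, 0, 0], [0, 0, 0], [0, 0, 0], [0, 0, 0]], turn=[[0, 0, 0], [0, 0, 0], [0, 0, 0], [0, 0, 0], [0, 0, 0], [0, 0, 0], [0, 0, 0], [0, 0, 0]], hand=[255, 255, 255, 255, 255, 255, 255, 255])

```text
time: 42.75
tcp_pos: [515.0, -232.1, 92.5]
ee_rot: [3.14, -0.002, -0.103]
ft_force: [-0.5, 0.2, 0.1]
width: 27.6
```

```bash
python3 avg.py 514.5 -231.8 92.3 -5.85
```

```text
t 42.9 std [0.01 0.01 0.02] pos [ 515.04 -232.1    92.5 ] rot [ 1.7992e+02 -1.4000e-01 -5.8900e+00] F [-0.1  0.5 -0.3]
([-0.0006, -0.0002, 0.0002], [0.08, -0.14, -0.04])
```

drive_tool(slide=[[0, 0, 0], [0, 0, 0], [0, 0, 0], [0, 0, 0], [0, 0, -0.003], [0, 0, -0.005], [0, 0, -0.008], [0, 0, -0.01]], turn=[[0, 0, 0], [0, 0, 0], [0, 0, 0], [0, 0, 0], [0, 0, 0], [0, 0, 0], [0, 0, 0], [0, 0, 0]], hand=[150, 135, 130, 130, 130, 130, 130, 130])

```text
time: 43.7
tcp_pos: [514.8, -232.0, 119.8]
ee_rot: [3.141, -0.001, -0.103]
ft_force: [-0.2, 0.1, -0.5]
width: 43.5
```

drive_tool(slide=[[0, 0, -0.015], [0, 0, -0.015], [0, 0, -0.015], [0, 0, -0.015], [0, 0.01, -0.01], [0, 0.01, -0.005], [0, 0, 0], [0, 0, 0]], turn=[[0, 0, 0], [0, 0, 0], [0, 0, 0], [0, 0, 0], [0, 0, 0], [0, 0, 0], [0, 0, 0], [0, 0, 0]], hand=[130, 130, 130, 130, 130, 130, 130, 130])

```text
time: 44.5
tcp_pos: [513.0, -252.7, 205.2]
ee_rot: [3.137, -0.008, -0.103]
ft_force: [0.1, 0.4, -0.6]
width: 43.2
```

```bash
python3 snap.py wrist w22; python3 snap.py top t22
```

```text
44.5 [ 513.   -252.73  205.21] [179.72  -0.46  -5.88] 43.22428755514461 [ 0.1  0.4 -0.6]
44.55 [ 512.99 -252.69  205.11] [179.73  -0.45  -5.87] 43.16248562034073 [ 0.1 -0.1 -0.6]
```

View pics/w22.png

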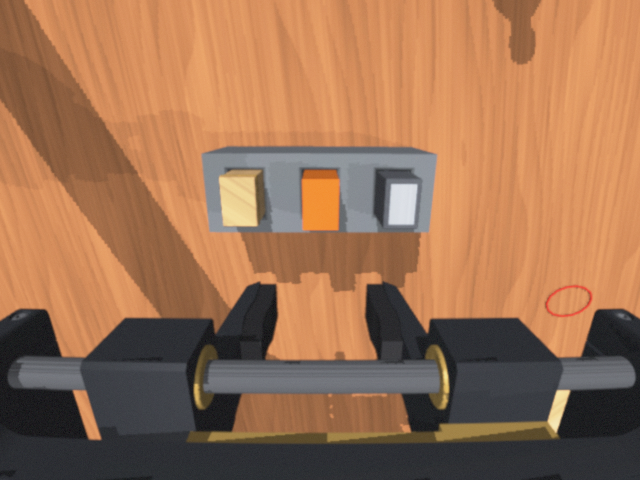

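View pics/t22.png

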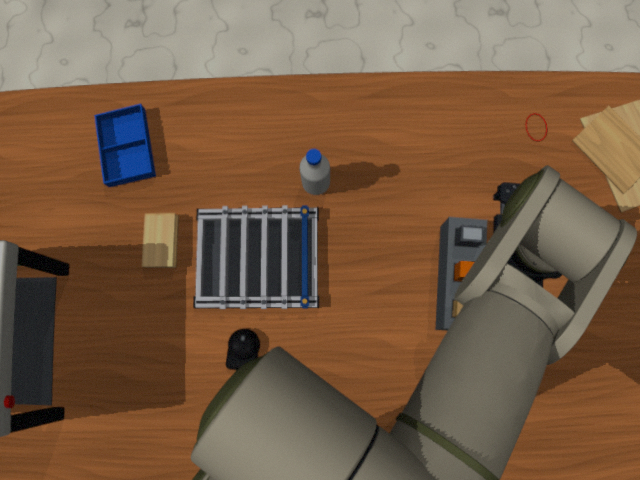

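```bash
python3 - <<'E'
import pickle,cv2
from slats import *
s,c,p,z=pickle.load(open("t22.pkl","rb"))
L=[]
for r in range(225,290):
    gr=cv2.GaussianBlur(p,(1,5),0)[r].astype(float);g=gr.mean(1);b=gr[:,2]-gr[:,0]
    row=[]
    for x0 in (304,285,264,243,224):
        w=np.arange(x0-7,x0+7);v=(b if x0==304 else g)[w];v=np.clip(v-(20 if x0==304 else 95),0,None)
        row.append((w*v).sum()/v.sum())
    P=plane(c,[[u,r] for u in row],36);L.append(P[:,1]+.0166*(P[:,0]-561))
m=np.median(L,0);print(m.round(2),np.diff(m).round(2))
s,c,p,z=pickle.load(open("w22.pkl","rb"))
hsv=cv2.cvtColor(p,cv2.COLOR_RGB2HSV);m=((hsv[...,0]<17)&(hsv[...,1]>190)&(hsv[...,2]>225)).astype(np.uint8);m[:140]=0;m[260:]=0;m[:,:280]=0;m[:,360:]=0
ct=max(cv2.findContours(m,0,2)[0],key=cv2.contourArea);print(cv2.minAreaRect(plane(c,ct[:,0],128)[:,:2].astype(np.float32)))
print("depth of top", np.median(z[200:215,315:328]), "expected z-depth:", (c["camera_from_world"]@np.r_[plane(c,[[321,207]],128)[0],1])[2])
a=pickle.load(open("d0.pkl","rb"))["top"][0].astype(int);b=pickle.load(open("t22.pkl","rb"))[2].astype(int)
d=abs(a-b).max(2)>40
for n,(u0,u1,v0,v1) in dict(mouse=(220,262,325,345),bottle=(295,335,140,200),blanks=(138,182,208,272)).items(): print(n,d[v0:v1,u0:u1].mean())
E
```

```text
[ 57.07  95.03 133.55 172.27 210.51] [37.95 38.53 38.71 38.24]
((515.06201171875, -230.00242614746094), (38.67400360107422, 26.058443069458008), 83.66138458251953)
depth of top 254.1146 expected z-depth: 253.92218789594892
mouse 0.0
bottle 0.0
blanks 0.0
```

```bash
python3 -c "
from plant import robot
print(robot.hand_in(),robot.sense()['time'])"
```

```text
the job is handed in; nothing more can be done
the job is handed in; nothing more can be done
```

I set all four slats with the orange spacer and put it back in its own middle well. The job is handed in; the last reading before that was 44.6 s, and no verdict is reported. I worked outward from the blue slat and pressed the spacer right to the floor in each gap, with 15–25 N at the wrist.

**Slat spacing:** the target pitch is 38 mm, that is the 28 mm spacer plus a 10 mm slat. All pitches are in mm.

| Camera | Blue–1 | 1–2 | 2–3 | 3–4 |
|---|---|---|---|---|
| Wrist | 38.27 | 38.24 | 38.56 | 37.95 |
| Top (coarser) | 37.95 | 38.53 | 38.71 | 38.24 |

- **Disagreement:** the two cameras differ by up to about 0.3 mm.
- **Wide gap:** the gap before slat 3 is the loosest, about 0.3–0.7 mm too wide, because the arm drifted slightly while pressing. I left it, since narrowing it would have meant pushing a set slat back.
- **Set slats:** I saw no set slat pushed back. Slat 2 crept about 0.25 mm outward when I lifted the spacer out.

**Square fit:** under the final press the tool leaned 0.6–1° along the slats. Across the gap it stayed square to about 0.1°.

**Spacer:** it is fully down in its well, with its top at the starting height (depth agrees within 0.2 mm), and the gripper is open and clear.

**Other items:** the mouse, bottle and blanks show no change in the top view. The focus gauge and squaring block still stand in their wells, which I checked only by eye.

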